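# Clear the porch bar's empties into the bin cabinet

## Robot

A 6-joint arm with a two-finger parallel gripper is mounted at the origin on the work surface. World frame = base frame: x ahead of the robot, y to its left, z up, the work surface at z = 0. Lengths are in mm, angles in rad, forces in N, time in s.
With the tool pointing down it reaches from about 275 to 1000 mm from the base axis. Payload 8.4 kg.
Tool frame: the origin (TCP) lies between the finger pads; the fingertips stand 25 mm ahead of it and the grasp point (between the pads) lies 6 mm ahead of it; z points along the fingers, y is the line along which they close (so a half turn about z gives the same grasp; the last joint's range is limited). The gripper opens to 85 mm and grips with 20 to 120 N. Pads are 22 mm wide; open, the fingers measure 114 mm over their backs; the gripper's body (76 mm by 85 mm) begins 54 mm behind the grasp point. The pads swing forward as they close: fully open they stand 13 mm farther back than shut.
Start: joints at [1.272, 0.353, 1.633, -0, 1.155, -0.002], TCP at [182.787, 597.676, 256.281] pointing down, gripper open.
Joint ranges: [-2.63, 2.63], [-0.92, 2.1], [0.06, 2.66], [-1.3, 4.44], [0, 2.69], [-3.02, 3.02]. Speed limits (rad/s): [2.22, 2.22, 2.79, 3.14, 3.14, 3.14].

## Interface

Orientations are given as [roll, pitch, yaw] about the fixed x, y, z axes, in that order (R = Rz(yaw) Ry(pitch) Rx(roll)).
In Python, from rig import r, eyes, workorder gives the robot as it stands. The module is installed in compiled form; this text tells all that it offers.
- The arm moves only by the tool step_arm, never from a script. Its argument "moves" is a list of rows, each an object of numbers: "tx", "ty", "tz": the shift along the tool's x, y, z scaled (see below); "ax", "ay", "az": the turn, a rotation vector about the tool's x, y, z scaled (see below). In form: [{"tx": .., "ty": .., "tz": .., "ax": .., "ay": .., "az": ..}, ...]. A call has 1 to 5 rows; each row shifts and turns the commanded pose from where the row before left it, along the tool's axes as they then stand; what a row does not reach is not made up. The controller multiplies each number of a shift by 25 mm and each number of a turn by 90 degrees. A row lasts 1/8 s, in which the tool goes at most 62.5 mm and 10.7 degrees, less where a joint would pass 70% of its speed; a pose out of reach is approached as far as the arm can. A call with a number of a shift or a turn outside -1 to 1 is refused whole. A call with a gripper value outside its range is refused whole. "gripper" is the opening, from 0 (shut) to 1 (fully open), set as the call begins (left out, the last holds). The fingers move at their own pace and stop on an object; "newtons" is the grip in N (left out, the last holds). Time passes only in rows, so rows that do not move let the fingers close. It gives the time, the measured TCP pose, the force, the opening and the grip force at its end, in the units of the state.
- r.sense(): the state, without advancing time (a new reading comes with each control period).
- eyes.grab_frame(name): name is "scene" or "top"; returns (picture, depth): 384x512x3 uint8, red, green, blue; 384x512 float32, mm along the optical axis (not along the pixel's ray), 0 where there is no reading.
- eyes.camera_info(name): a dict with "intrinsics" (3x3 intrinsics, pixels), "cam_to_world" (4x4, takes a point from camera to world coordinates). Camera axes: x right, y up, looking along -z (the intrinsics and any distortion apply to the point x, -y, -z); pixel columns grow to the right and rows downward; lengths in mm; the calibration is good to about 2 mm. A picture is of the moment at which its call begins. camera_info takes no time and is no camera call.
- workorder.sign_off(): hands the job in; it is judged then, once.
The state is a dict: "clock": time; "qpos": joint angles; "qvel": joint speeds; "joint_efforts": joint torques, N m; "eef_pos": TCP position; "tcp_rot": TCP orientation; "contact_force": force on the tool from outside, world axes, zero at the start; "wrist_torque": the same for the moment, N m; "opening": opening from 0.0 (shut) to 1.0 (fully open); "grasp_force": force on a finger pad.
Only numpy, scipy, OpenCV 4.12 (cv2) and the standard library are available. Lean on these libraries where they do the work, as an engineer would, in place of code of your own. Each camera call takes 0.05 s, during which the arm holds its last target. There are 200 camera calls.

## Task

Slide the half-open door on top of the stainless bin cabinet fully open, then pluck every empty cartridge from the pocket tray and collect every crushed can from the crusher's catch tray, putting them all into the plastic bin through the opening. When all are in, slide the door fully shut again; leave everything else on the counter where it is.

Things in the scene. Friction and masses are not known exactly. Their poses are not given: they have to be found in the camera images.
- cabinet: stainless bin cabinet, fixed, 220 mm wide (y) and 125 mm high, reaching from 100 mm in front of (-x) to 280 mm behind its origin. Origin on the counter under the centre of the bin opening in its top, which is 160 mm (x) by 180 mm (y). Two 15 mm high guide rails run along its top at y = +-106 mm (tops at 140 mm)
- bin: empty grey plastic bin fixed in the cabinet under the opening, inside 150 x 170 mm; origin at the centre of its underside, 2 mm above the counter; inner floor 4 mm above origin, rim 112 mm above origin; axes as the cabinet's
- door (a joint): sliding door on top of the cabinet: m it has slid towards the cabinet's +x; 0 = fully closed, 0.15 = fully open (the opening is then clear from x = -80 to +65 mm in the cabinet's frame, and the door lies over the rear deck). The panel is 170 mm (x) x 196 mm (y), its top face 134 mm above the counter
- door_handle (a point): centre of the door's grip bar, which stands up from the panel: 12 mm thick along the slide (x), 80 mm long (y), 30 mm high, its top 15 mm above this point; moves with the door
- pocket_tray: black pocket tray, fixed, 230 x 180 x 18 mm, with four pockets 88 x 30 mm, 10 mm deep, long sides along x, centred at x = +-52, y = +-41 mm; origin at the centre of its underside
- crusher: bench can crusher with its catch tray, fixed. Origin on the counter in the tray, which reaches from x = -120 to +160 mm and y = +-75 mm, floor 4 mm and rim 14 mm above the counter; the crusher itself, 120 mm high (lever to 205 mm), stands from x = 175 mm to 410 mm
- cartridge0: empty aluminium drink-flavour cartridge: flat-sided body 70 mm long (x), 26 mm wide (y), 28 mm high (z), with a round neck 17 mm across to +x, 84 mm long in all; origin at the middle of the 84 mm length, width and height; 35 g; starts lying in a pocket, 18 mm proud of the tray
- cartridge1: empty aluminium drink-flavour cartridge: flat-sided body 70 mm long (x), 26 mm wide (y), 28 mm high (z), with a round neck 17 mm across to +x, 84 mm long in all; origin at the middle of the 84 mm length, width and height; 35 g; starts lying in a pocket, 18 mm proud of the tray
- cartridge2: empty aluminium drink-flavour cartridge: flat-sided body 70 mm long (x), 26 mm wide (y), 28 mm high (z), with a round neck 17 mm across to +x, 84 mm long in all; origin at the middle of the 84 mm length, width and height; 35 g; starts lying in a pocket, 18 mm proud of the tray
- cartridge3: empty aluminium drink-flavour cartridge: flat-sided body 70 mm long (x), 26 mm wide (y), 28 mm high (z), with a round neck 17 mm across to +x, 84 mm long in all; origin at the middle of the 84 mm length, width and height; 35 g; starts lying in a pocket, 18 mm proud of the tray
- can0: crushed drink can: aluminium disc 60 mm across, 28 mm thick (its axis is z); origin at its centre; 25 g; starts lying flat in the catch tray
- can1: crushed drink can: aluminium disc 60 mm across, 28 mm thick (its axis is z); origin at its centre; 25 g; starts lying flat in the catch tray
- can2: crushed drink can: aluminium disc 60 mm across, 28 mm thick (its axis is z); origin at its centre; 25 g; starts lying flat in the catch tray
- mug: red enamel mug, 84 mm across, 85 mm tall; origin at the centre of its underside; a bystander, not part of the job
- brush: basting brush with black handle, 200 mm long, lying flat; a bystander, not part of the job
- tongs: chrome tongs, 270 mm long, lying flat; a bystander, not part of the job
- foil_pan: aluminium foil pan 280 x 200 x 45 mm; origin at the centre of its underside; a bystander, not part of the job
- shaker: glass spice jar, 48 mm across, 85 mm tall; a bystander, not part of the job
- sauce: amber sauce bottle, 60 mm across, 180 mm tall; a bystander, not part of the job
There are look-alikes about, which are no part of the job. Leave any pink or purple look-alike of the can2 alone.

How it is judged (in metres and radians):
On the way, in this order (a step that is already met when the one before it is completed fails the run):
1. the door is slid fully open (value of joint door above 0.138 m), for 0.2 s.
2. all cartridges and crushed cans lie in the bin (x of cartridge0 in the frame of bin between -0.078 and 0.078 m and y of cartridge0 in the frame of bin between -0.088 and 0.088 m and z of each of cartridge0, cartridge1, cartridge2, cartridge3, can0, can1, can2 in the frame of bin below 0.108 m and x of cartridge1 in the frame of bin between -0.078 and 0.078 m and y of cartridge1 in the frame of bin between -0.088 and 0.088 m and x of cartridge2 in the frame of bin between -0.078 and 0.078 m and y of cartridge2 in the frame of bin between -0.088 and 0.088 m and x of cartridge3 in the frame of bin between -0.078 and 0.078 m and y of cartridge3 in the frame of bin between -0.088 and 0.088 m and x of can0 in the frame of bin between -0.078 and 0.078 m and y of can0 in the frame of bin between -0.088 and 0.088 m and x of can1 in the frame of bin between -0.078 and 0.078 m and y of can1 in the frame of bin between -0.088 and 0.088 m and x of can2 in the frame of bin between -0.078 and 0.078 m and y of can2 in the frame of bin between -0.088 and 0.088 m), for 0.2 s.
At the end, for the whole second after the job is handed in: Every cartridge and crushed can that is present has its centre inside the bin and below its rim, at rest, and the door is shut to within 10 mm (all of step 2 and linear speed of each of cartridge0, cartridge1, cartridge2, cartridge3, can0, can1, can2 below 0.05 m/s and value of joint door below 0.01 m); the robot touches nothing.
It fails at once if a bystander on the counter is shifted more than 50 mm or knocked over (distance of any of mug, brush, tongs, foil_pan, shaker, sauce from where it was at the start of the episode above 0.05 m or angle between any of mug, shaker, sauce's own z axis and vertical above 0.7 rad).
Of cartridge0, cartridge1, cartridge2, cartridge3 only 3 to 4 are there at a start; the rules pass over those that are not, and their reading is None.
Of can0, can1, can2 only 2 to 3 are there at a start; the rules pass over those that are not, and their reading is None.
At some moment in a run one of can0, can1, can2 may be knocked a few centimetres aside while the robot is not near it.
Once in a run the grip may slacken for a moment while it holds something.
It also fails if it takes over 192 s, if anything falls off the work surface, if the arm or the gripper's body presses on something with over 40 N, if the wrist force passes 120 N, or if a joint passes its speed limit or range.

## Working session

There is one attempt and no reset: what is moved stays moved. The work goes in short steps, Python scripts to look and compute and a tool call to move; the robot and the scene stay as the last step left them, time stands still between calls to the robot, and variables do not carry over. Pictures are saved under pics/ and viewed, at most 14 in all, crops included, and the job is handed in when it is done.

Besides the shell and the picture viewer there is one more tool, called after "Request:" by a JSON object that holds its "name" and its "arguments", one argument or row to a line. step_arm: Moves the arm, as the interface text tells. Its arguments: {"type":"object","properties":{"moves":{"type":"array","items":{"type":"object","properties":{"tx":{"type":"number"},"ty":{"type":"number"},"tz":{"type":"number"},"ax":{"type":"number"},"ay":{"type":"number"},"az":{"type":"number"}}}},"gripper":{"type":"number"},"newtons":{"type":"number"}},"required":["moves"]}

```bash
mkdir -p pics; cat > h.py <<'E'
import numpy as np, cv2
from rig import r, eyes, workorder
def grab(n,save=None):
    p,d=eyes.grab_frame(n)
    if save: cv2.imwrite('pics/'+save+'.png',cv2.cvtColor(p,cv2.COLOR_RGB2BGR))
    return p,d
def pts(n,d):
    i=eyes.camera_info(n);K=np.array(i['intrinsics']);T=np.array(i['cam_to_world'])
    v,u=np.mgrid[:d.shape[0],:d.shape[1]]
    P=np.stack([(u-K[0,2])/K[0,0]*d,-(v-K[1,2])/K[1,1]*d,-d],-1)
    return P@T[:3,:3].T+T[:3,3]
def ray(n,u,v,z):
    i=eyes.camera_info(n);K=np.array(i['intrinsics']);T=np.array(i['cam_to_world'])
    g=T[:3,:3]@np.array([(u-K[0,2])/K[0,0],-(v-K[1,2])/K[1,1],-1]);o=T[:3,3]
    return o+g*(z-o[2])/g[2]
E
python3 - <<'E'
from h import *
for n in ['top','scene']:
    p,d=grab(n,n+'0'); np.savez('/tmp/'+n,p=p,d=d); i=eyes.camera_info(n);print(i); print((d>0).mean())
print(r.sense())
E
```

```text
{'intrinsics': array([[436.61142049,   0.        , 259.39929993],
       [  0.        , 436.61142049, 188.18291646],
       [  0.        ,   0.        ,   1.        ]]), 'cam_to_world': array([[ 1.33393343e-02,  9.95788945e-01, -9.06997207e-02,
         3.99606085e+02],
       [-9.99888390e-01,  1.38944093e-02,  5.49123675e-03,
        -3.23335302e+01],
       [ 6.72833189e-03,  9.06163482e-02,  9.95863147e-01,
         1.58392465e+03],
       [ 0.00000000e+00,  0.00000000e+00,  0.00000000e+00,
         1.00000000e+00]])}
0.9957987467447916
{'intrinsics': array([[355.62814232,   0.        , 257.56988446],
       [  0.        , 355.62814232, 190.12928636],
       [  0.        ,   0.        ,   1.        ]]), 'cam_to_world': array([[ 4.95047980e-01, -6.15299147e-01,  6.13461048e-01,
         1.24610630e+03],
       [ 8.68845301e-01,  3.55397592e-01, -3.44674332e-01,
        -4.56790901e+02],
       [-5.94475670e-03,  7.03633080e-01,  7.10538632e-01,
         9.32203715e+02],
       [ 0.00000000e+00,  0.00000000e+00,  0.00000000e+00,
         1.00000000e+00]])}
0.996063232421875
{'clock': 0.1, 'qpos': array([ 1.27157237e+00,  3.53594659e-01,  1.63404810e+00,  3.19470704e-05,
        1.15521268e+00, -2.39584393e-03]), 'qvel': array([ 7.33123561e-04,  7.20992971e-04,  1.23193449e-04,  1.02490410e-03,
        8.81980754e-05, -7.25775320e-05]), 'joint_efforts': array([-1.54131071e-04, -6.06358480e+01, -3.42820036e+01, -1.36390290e-04,
        3.92136208e-03, -4.81128984e-05]), 'eef_pos': array([182.67773763, 597.29489445, 255.63188017]), 'tcp_rot': array([-3.14032993e+00, -3.22368179e-05,  2.84475160e+00]), 'contact_force': array([-0.36498576,  0.14082797, -0.36254344]), 'wrist_torque': array([-0.01241801,  0.01683607, -0.02615487]), 'grasp_force': 0.0, 'opening': 1.003563265770048}
```

View pics/top0.png

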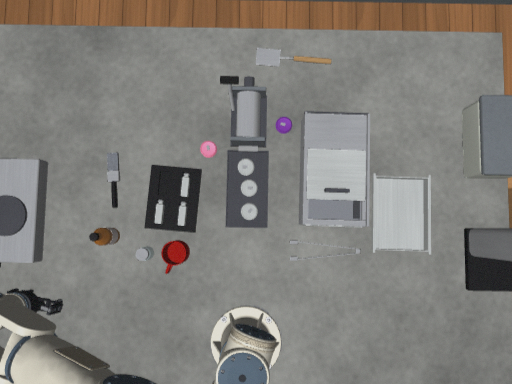

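View pics/scene0.png

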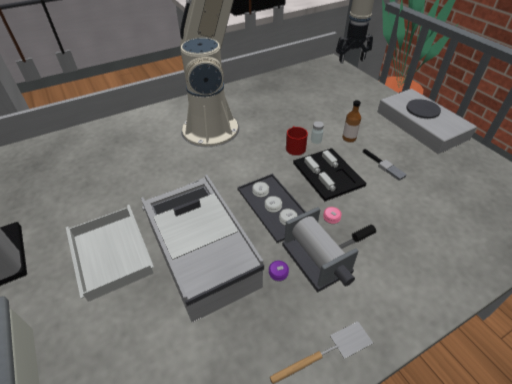

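Top view: there are three cartridges at (185,184), (159,211) and (182,214), and three grey cans in the catch tray at (246,167), (249,188) and (249,212). The door handle is at (337,190) and the opening is in front of it. The look-alikes are the pink disc (208,149) and the purple disc (284,125), both outside the tray, so I leave them alone. I also see no other can-like things. Next I measure and take one crop to check.

```bash
cat >> h.py <<'E'
def objs(p,d,name='top',roi=None,zr=(0,1000),amin=15,col=None):
    P=pts(name,d); m=((P[...,2]>zr[0])&(P[...,2]<zr[1])&(d>0))
    if col is not None: m&=col(p.astype(int))
    q=np.zeros_like(m); u0,v0,u1,v1=roi; q[v0:v1,u0:u1]=m[v0:v1,u0:u1]
    n,L,s,c=cv2.connectedComponentsWithStats(q.astype(np.uint8),connectivity=4)
    out=[]
    for k in range(1,n):
        if s[k,4]<amin: continue
        X=P[L==k]; z=np.median(X[:,2])
        (cx,cy),(w,h),a=cv2.minAreaRect(X[:,:2].astype(np.float32))
        out.append((c[k].round(1),s[k,4],X.mean(0).round(1),np.round([cx,cy,z,w,h,a],1)))
    return out
bright=lambda p:p.min(-1)>140
E
python3 - <<'E'
from h import *
f=np.load('/tmp/top.npz');p,d=f['p'],f['d']
for nm,roi,zr,col in [('cart',(148,168,200,230),(18,60),bright),('can',(228,150,270,226),(18,50),bright),
 ('tray',(140,160,205,235),(8,26),lambda p:p.max(-1)<70),('catch',(222,148,272,230),(-5,24),lambda p:p.max(-1)<90),('cab',(295,105,375,232),(105,200),None),('handle',(300,150,372,215),(142,200),None),('rails',(295,105,375,232),(136.5,143),None),('handledark',(315,180,360,200),(80,200),lambda p:p.max(-1)<80),('mug',(155,235,195,275),(40,120),None),('shaker',(130,245,155,265),(40,120),None),('sauce',(80,220,125,250),(40,220),None)]:
    print(nm); [print('  ',*o) for o in objs(p,d,'top',roi,zr,15,col)]
c=cv2.resize(p[100:240,140:380],None,fx=3.3,fy=3.3,interpolation=cv2.INTER_CUBIC)
cv2.imwrite('pics/crop.png',c[...,::-1])
E
```

```text
cart
   [184.5 185.4] 139 [546.8 225.6  36.4] [549.2 226.2  36.9  23.6  80.   86.7]
   [158.5 212.4] 136 [449.6 314.7  36.1] [451.4 314.8  36.2  23.3  78.1  86.1]
   [181.5 214.3] 140 [444.1 233.4  35.9] [445.4 233.2  36.1  23.8  78.3  86.9]
can
   [245.3 166.7] 202 [617.7  10.7  30.6] [617.6  10.1  30.6  56.7  54.    1. ]
   [248.4 187.7] 203 [542.2  -1.6  30.7] [543.2  -1.9  30.7  54.9  53.7   0.8]
   [248.6 211.4] 203 [457.8  -3.7  30.9] [457.4  -3.2  30.7  53.5  53.6   1.2]
tray
   [172.6 197.2] 2419 [505.5 270.1  18. ] [502.8 270.2  18.3 181.7 227.2  85.7]
catch
   [246.5 188.8] 2304 [541.    5.9   5.3] [543.1   4.6   5.  276.  147.5   0. ]
cab
   [336.1 163.7] 6692 [ 619.  -297.1  131.1] [ 603.9 -296.7  131.3  222.4  390.7   89. ]
handle
   [336.5 190.3] 105 [ 525.8 -292.5  161.9] [ 526.6 -294.   163.2   79.1   12.    88.7]
rails
   [305.1 150.3] 35 [ 660.6 -191.6  140.4] [ 6.617e+02 -1.914e+02  1.408e+02  4.790e+01  7.200e+00  1.000e-01]
   [367.9 159.4] 39 [ 632.8 -402.3  139.9] [ 630.9 -402.7  139.7    7.9   61.3   89.1]
   [320.9 158.6] 15 [ 633.5 -245.   138.7] [ 634.  -24
[... 206 characters left out ...]

   [368.1 177.6] 18 [ 571.8 -402.1  139.7] [ 572.2 -401.7  139.     7.8   23.7   89.4]
   [367.9 192.2] 43 [ 522.8 -401.1  139.8] [ 523.5 -401.5  139.8    8.1   60.4   89.8]
   [356.3 196.2] 15 [ 509.  -362.9  138.3] [ 508.1 -363.4  138.3    9.3   18.6   43.8]
   [303.9 199.2] 17 [ 496.6 -188.5  139.9] [ 497.1 -188.7  140.4    7.2   26.4   89.9]
   [303.4 210. ] 23 [ 460.5 -186.9  140.2] [ 459.  -187.2  140.4   42.9    3.9    0. ]
handledark
mug
   [172.6 255.1] 219 [303.  253.3  72.4] [299.  245.7  75.4 106.2  83.9  11.3]
shaker
   [143.5 253.6] 184 [307.1 351.9  76.8] [307.4 355.   83.9  46.1  43.6  55.8]
sauce
   [103.3 236.3] 388 [365.2 475.6 120.7] [364.1 482.9 121.   58.5  52.9   6.1]
```

View pics/crop.png

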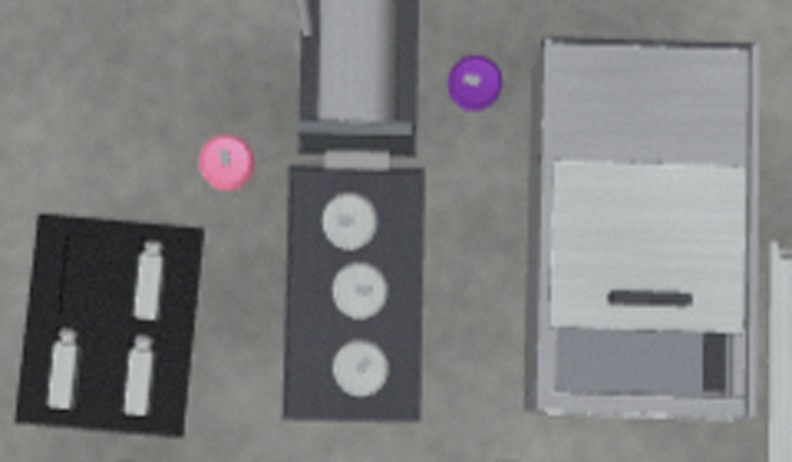

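The crop confirms three full grey cans in the tray, with the pink and purple discs outside it. One pocket is empty. The door is about 63 mm open. I turn the tool to the tray's yaw (about 3.08), shut the fingers and head for the handle.

Request:
{"name": "step_arm", "arguments": {
  "moves": [
    {"az": -0.075},
    {"az": -0.075},
    {"tx": -0.4, "ty": -1},
    {"tx": -0.4, "ty": -1},
    {"tx": -0.4, "ty": -1}
  ],
  "gripper": 0,
  "newtons": 40
}}

```text
schema error: expected keys tx, ty, tz, ax, ay, az
```

All keys are needed.

Request:
{"name": "step_arm", "arguments": {
  "moves": [
    {"tx": 0, "ty": 0, "tz": 0, "ax": 0, "ay": 0, "az": -0.075},
    {"tx": 0, "ty": 0, "tz": 0, "ax": 0, "ay": 0, "az": -0.075},
    {"tx": -0.4, "ty": -1, "tz": 0, "ax": 0, "ay": 0, "az": 0},
    {"tx": -0.4, "ty": -1, "tz": 0, "ax": 0, "ay": 0, "az": 0},
    {"tx": -0.4, "ty": -1, "tz": 0, "ax": 0, "ay": 0, "az": 0}
  ],
  "gripper": 0,
  "newtons": 40
}}

```text
clock: 0.72
eef_pos: [208.2, 520.0, 255.9]
tcp_rot: [-3.141, -0.0, 3.081]
contact_force: [-0.0, 0.2, -0.5]
opening: -0.003
grasp_force: 0.0
```

Request:
{"name": "step_arm", "arguments": {
  "moves": [
    {"tx": -0.4, "ty": -1, "tz": 0, "ax": 0, "ay": 0, "az": 0},
    {"tx": -0.4, "ty": -1, "tz": 0, "ax": 0, "ay": 0, "az": 0},
    {"tx": -0.4, "ty": -1, "tz": 0, "ax": 0, "ay": 0, "az": 0},
    {"tx": -0.4, "ty": -1, "tz": 0, "ax": 0, "ay": 0, "az": 0},
    {"tx": -0.4, "ty": -1, "tz": 0, "ax": 0, "ay": 0, "az": 0}
  ]
}}

```text
clock: 1.35
eef_pos: [250.5, 392.1, 256.0]
tcp_rot: [-3.141, -0.0, 3.081]
contact_force: [-0.4, -0.0, -0.7]
opening: -0.004
grasp_force: 0.0
```

Request:
{"name": "step_arm", "arguments": {
  "moves": [
    {"tx": -0.4, "ty": -1, "tz": 0, "ax": 0, "ay": 0, "az": 0},
    {"tx": -0.4, "ty": -1, "tz": 0, "ax": 0, "ay": 0, "az": 0},
    {"tx": -0.4, "ty": -1, "tz": 0, "ax": 0, "ay": 0, "az": 0},
    {"tx": -0.4, "ty": -1, "tz": 0, "ax": 0, "ay": 0, "az": 0},
    {"tx": -0.4, "ty": -1, "tz": 0, "ax": 0, "ay": 0, "az": 0}
  ]
}}

```text
clock: 1.98
eef_pos: [292.7, 264.4, 256.1]
tcp_rot: [-3.141, -0.0, 3.081]
contact_force: [-0.6, 0.3, 0.1]
opening: 0.001
grasp_force: 0.0
```

Request:
{"name": "step_arm", "arguments": {
  "moves": [
    {"tx": -0.4, "ty": -1, "tz": 0, "ax": 0, "ay": 0, "az": 0},
    {"tx": -0.4, "ty": -1, "tz": 0, "ax": 0, "ay": 0, "az": 0},
    {"tx": -0.4, "ty": -1, "tz": 0, "ax": 0, "ay": 0, "az": 0},
    {"tx": -0.4, "ty": -1, "tz": 0, "ax": 0, "ay": 0, "az": 0},
    {"tx": -0.4, "ty": -1, "tz": 0, "ax": 0, "ay": 0, "az": 0}
  ]
}}

```text
clock: 2.6
eef_pos: [334.9, 136.6, 256.2]
tcp_rot: [-3.141, -0.0, 3.081]
contact_force: [0.3, 0.5, 0.2]
opening: -0.002
grasp_force: 0.0
```

Request:
{"name": "step_arm", "arguments": {
  "moves": [
    {"tx": -0.4, "ty": -1, "tz": 0, "ax": 0, "ay": 0, "az": 0},
    {"tx": -0.4, "ty": -1, "tz": 0, "ax": 0, "ay": 0, "az": 0},
    {"tx": -0.4, "ty": -1, "tz": 0, "ax": 0, "ay": 0, "az": 0},
    {"tx": -0.4, "ty": -1, "tz": 0, "ax": 0, "ay": 0, "az": 0},
    {"tx": -0.4, "ty": -1, "tz": 0, "ax": 0, "ay": 0, "az": 0}
  ]
}}

```text
clock: 3.22
eef_pos: [377.2, 8.8, 256.2]
tcp_rot: [3.142, -0.0, 3.08]
contact_force: [0.5, -0.6, -0.1]
opening: -0.002
grasp_force: 0.0
```

Request:
{"name": "step_arm", "arguments": {
  "moves": [
    {"tx": -0.4, "ty": -1, "tz": 0, "ax": 0, "ay": 0, "az": 0},
    {"tx": -0.4, "ty": -1, "tz": 0, "ax": 0, "ay": 0, "az": 0},
    {"tx": -0.4, "ty": -1, "tz": 0, "ax": 0, "ay": 0, "az": 0},
    {"tx": -0.4, "ty": -1, "tz": 0, "ax": 0, "ay": 0, "az": 0},
    {"tx": -0.4, "ty": -1, "tz": 0, "ax": 0, "ay": 0, "az": 0}
  ]
}}

```text
clock: 3.85
eef_pos: [419.4, -119.0, 256.1]
tcp_rot: [3.141, -0.0, 3.08]
contact_force: [-0.2, 0.6, 0.8]
opening: -0.002
grasp_force: 0.0
```

Request:
{"name": "step_arm", "arguments": {
  "moves": [
    {"tx": -0.4, "ty": -1, "tz": 0, "ax": 0, "ay": 0, "az": 0},
    {"tx": -0.4, "ty": -1, "tz": 0, "ax": 0, "ay": 0, "az": 0},
    {"tx": -0.4, "ty": -1, "tz": 0, "ax": 0, "ay": 0, "az": 0},
    {"tx": -0.4, "ty": -1, "tz": 0, "ax": 0, "ay": 0, "az": 0},
    {"tx": -0.4, "ty": -1, "tz": 0, "ax": 0, "ay": 0, "az": 0}
  ]
}}

```text
clock: 4.47
eef_pos: [461.7, -246.7, 256.0]
tcp_rot: [3.141, -0.001, 3.08]
contact_force: [-0.8, 0.2, 0.3]
opening: -0.002
grasp_force: 0.0
```

Request:
{"name": "step_arm", "arguments": {
  "moves": [
    {"tx": -0.5, "ty": -0.9, "tz": 0, "ax": 0, "ay": 0, "az": 0},
    {"tx": -0.5, "ty": -0.95, "tz": 0.6, "ax": 0, "ay": 0, "az": 0},
    {"tx": 0, "ty": 0, "tz": 1, "ax": 0, "ay": 0, "az": 0},
    {"tx": 0, "ty": 0, "tz": 1, "ax": 0, "ay": 0, "az": 0},
    {"tx": 0, "ty": 0, "tz": 0.95, "ax": 0, "ay": 0, "az": 0}
  ]
}}

```text
clock: 5.1
eef_pos: [483.5, -293.5, 166.4]
tcp_rot: [3.141, -0.001, 3.08]
contact_force: [0.1, -0.2, -0.2]
opening: 0.001
grasp_force: 0.0
```

Request:
{"name": "step_arm", "arguments": {
  "moves": [
    {"tx": -0.5, "ty": 0, "tz": 0, "ax": 0, "ay": 0, "az": 0},
    {"tx": -0.4, "ty": 0, "tz": 0, "ax": 0, "ay": 0, "az": 0},
    {"tx": -0.4, "ty": 0, "tz": 0, "ax": 0, "ay": 0, "az": 0},
    {"tx": -0.4, "ty": 0, "tz": 0, "ax": 0, "ay": 0, "az": 0},
    {"tx": -0.4, "ty": 0, "tz": 0, "ax": 0, "ay": 0, "az": 0}
  ]
}}

```text
clock: 5.72
eef_pos: [536.9, -296.8, 167.9]
tcp_rot: [3.142, 0.0, 3.081]
contact_force: [-2.2, 0.8, 1.7]
opening: -0.003
grasp_force: 1.5
```

Request:
{"name": "step_arm", "arguments": {
  "moves": [
    {"tx": -0.4, "ty": 0, "tz": 0, "ax": 0, "ay": 0, "az": 0},
    {"tx": -0.4, "ty": 0, "tz": 0, "ax": 0, "ay": 0, "az": 0},
    {"tx": -0.4, "ty": 0, "tz": 0, "ax": 0, "ay": 0, "az": 0},
    {"tx": -0.3, "ty": 0, "tz": 0, "ax": 0, "ay": 0, "az": 0},
    {"tx": -0.2, "ty": 0, "tz": 0, "ax": 0, "ay": 0, "az": 0}
  ]
}}

```text
clock: 6.35
eef_pos: [579.1, -299.4, 167.4]
tcp_rot: [3.141, -0.0, 3.081]
contact_force: [-2.3, 2.1, 0.6]
opening: 0.002
grasp_force: 1.4
```

Request:
{"name": "step_arm", "arguments": {
  "moves": [
    {"tx": -0.2, "ty": 0, "tz": 0, "ax": 0, "ay": 0, "az": 0},
    {"tx": -0.1, "ty": 0, "tz": 0, "ax": 0, "ay": 0, "az": 0},
    {"tx": -0.1, "ty": 0, "tz": 0, "ax": 0, "ay": 0, "az": 0}
  ]
}}

```text
clock: 6.72
eef_pos: [588.7, -300.0, 167.5]
tcp_rot: [3.142, -0.0, 3.08]
contact_force: [-2.3, 2.5, -0.4]
opening: 0.003
grasp_force: 1.3
```

Request:
{"name": "step_arm", "arguments": {
  "moves": [
    {"tx": -0.1, "ty": 0, "tz": 0, "ax": 0, "ay": 0, "az": 0},
    {"tx": -0.08, "ty": 0, "tz": 0, "ax": 0, "ay": 0, "az": 0},
    {"tx": -0.08, "ty": 0, "tz": 0, "ax": 0, "ay": 0, "az": 0},
    {"tx": 0, "ty": 0, "tz": 0, "ax": 0, "ay": 0, "az": 0}
  ]
}}

```text
clock: 7.22
eef_pos: [589.7, -300.0, 167.4]
tcp_rot: [3.14, -0.012, 3.081]
contact_force: [-26.7, 3.3, 15.2]
opening: 0.002
grasp_force: 13.1
```

```bash
python3 - <<'E'
from h import *
p,d=grab('top','open')
for o in objs(p,d,'top',(300,130,372,215),(145,168),15): print(*o)
s=r.sense();print(s['eef_pos'],s['contact_force'],s['qpos'])
E
```

```text
[ 589.71270481 -300.03370938  167.36409805] [-25.38079913   3.6526206   15.88804247] [-0.47143264  0.50197772  1.61558578 -0.00358659  1.03510239 -1.97944738]
```

View pics/open.png

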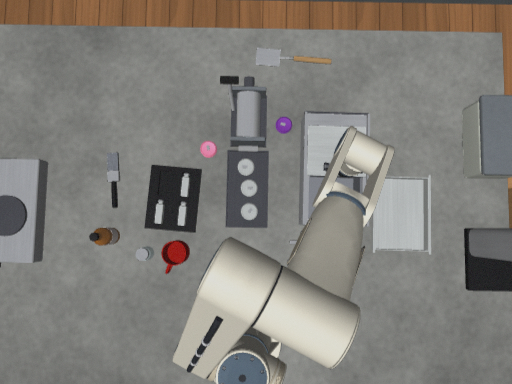

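The arm stopped at x=589.7 against a 26 N end stop, about 80 mm of door travel, so the door is fully open. The panel's back edge is now at row 125 and nothing else has moved. Next is the nearest can, at (457,-3).

Request:
{"name": "step_arm", "arguments": {
  "moves": [
    {"tx": 0.2, "ty": 0, "tz": 0, "ax": 0, "ay": 0, "az": 0},
    {"tx": 0.4, "ty": 0, "tz": -0.7, "ax": 0, "ay": 0, "az": 0},
    {"tx": 0.4, "ty": 0.5, "tz": -0.7, "ax": 0, "ay": 0, "az": 0},
    {"tx": 0.4, "ty": 1, "tz": 0, "ax": 0, "ay": 0, "az": 0},
    {"tx": 0.4, "ty": 1, "tz": 0, "ax": 0, "ay": 0, "az": 0}
  ],
  "gripper": 1
}}

```text
clock: 7.9
eef_pos: [554.7, -235.2, 204.6]
tcp_rot: [-3.141, 0.004, 3.08]
contact_force: [0.0, 0.8, 0.8]
opening: 0.997
grasp_force: 0.0
```

Request:
{"name": "step_arm", "arguments": {
  "moves": [
    {"tx": 0.4, "ty": 1, "tz": 0, "ax": 0, "ay": 0, "az": 0},
    {"tx": 0.4, "ty": 1, "tz": 0, "ax": 0, "ay": 0, "az": 0},
    {"tx": 0.4, "ty": 1, "tz": 0, "ax": 0, "ay": 0, "az": 0},
    {"tx": 0.4, "ty": 1, "tz": 0, "ax": 0, "ay": 0, "az": 0},
    {"tx": 0.4, "ty": 1, "tz": 0, "ax": 0, "ay": 0, "az": 0}
  ]
}}

```text
clock: 8.52
eef_pos: [511.8, -106.4, 203.4]
tcp_rot: [-3.141, 0.002, 3.08]
contact_force: [-0.1, 0.1, 1.2]
opening: 1.003
grasp_force: 0.0
```

Request:
{"name": "step_arm", "arguments": {
  "moves": [
    {"tx": 0.4, "ty": 1, "tz": 0, "ax": 0, "ay": 0, "az": 0},
    {"tx": 0.4, "ty": 1, "tz": 0.6, "ax": 0, "ay": 0, "az": 0},
    {"tx": 0.4, "ty": 1, "tz": 1, "ax": 0, "ay": 0, "az": 0},
    {"tx": 0, "ty": 0, "tz": 1, "ax": 0, "ay": 0, "az": 0},
    {"tx": 0, "ty": 0, "tz": 1, "ax": 0, "ay": 0, "az": 0}
  ]
}}

```text
clock: 9.15
eef_pos: [487.0, -30.1, 112.8]
tcp_rot: [3.142, 0.002, 3.081]
contact_force: [0.1, 0.8, -0.3]
opening: 1.001
grasp_force: 0.0
```

```bash
cat >> h.py <<'E'
C=lambda d:(0,0)
def delta(x,y,z):
    from scipy.spatial.transform import Rotation as R
    s=r.sense(); g=R.from_euler('xyz',s['tcp_rot']).inv().apply(np.array([x,y,z])-s['eef_pos'])
    print('eef',s['eef_pos'].round(1),'units',(g/25).round(2))
E
python3 -c "
from h import *
delta(457.5,-3.5,36)
p,d=grab('scene','')if 0 else grab('top')
for o in objs(p,d,'top',(228,150,270,226),(18,50),15,bright): print(*o)"
```

```text
eef [487.  -30.1 112.8] units [1.25 0.99 3.07]
[249. 150.] 17 [678.4  -1.6  31.6] [678.4  -1.7  31.1   1.5  57.5   1.3]
[245.3 166.6] 205 [618.   10.6  30.8] [617.4  10.1  30.6  57.2  54.    1.4]
[248.2 214.7] 106 [446.1  -2.6  31.2] [444.9  -3.4  31.   28.5  53.4   0.8]
```

Request:
{"name": "step_arm", "arguments": {
  "moves": [
    {"tx": 0.6, "ty": 0.5, "tz": 0, "ax": 0, "ay": 0, "az": 0},
    {"tx": 0.65, "ty": 0.5, "tz": 0.3, "ax": 0, "ay": 0, "az": 0},
    {"tx": 0, "ty": 0, "tz": 1, "ax": 0, "ay": 0, "az": 0},
    {"tx": 0, "ty": 0, "tz": 0.9, "ax": 0, "ay": 0, "az": 0},
    {"tx": 0, "ty": 0, "tz": 0.8, "ax": 0, "ay": 0, "az": 0}
  ]
}}

```text
clock: 9.82
eef_pos: [456.1, -3.0, 37.6]
tcp_rot: [3.141, 0.001, 3.081]
contact_force: [-0.4, -0.1, -0.3]
opening: 0.999
grasp_force: 0.0
```

Request:
{"name": "step_arm", "arguments": {
  "moves": [
    {"tx": 0, "ty": 0, "tz": 0, "ax": 0, "ay": 0, "az": 0},
    {"tx": 0, "ty": 0, "tz": 0, "ax": 0, "ay": 0, "az": 0},
    {"tx": 0, "ty": 0, "tz": 0, "ax": 0, "ay": 0, "az": 0},
    {"tx": 0, "ty": 0, "tz": 0, "ax": 0, "ay": 0, "az": 0}
  ],
  "gripper": 0,
  "newtons": 40
}}

```text
clock: 10.32
eef_pos: [457.3, -3.8, 38.5]
tcp_rot: [3.141, 0.002, 3.08]
contact_force: [-0.7, 1.9, 8.4]
opening: 0.682
grasp_force: 43.5
```

Gripped at 58 mm. I lift it and carry it to the bin.

Request:
{"name": "step_arm", "arguments": {
  "moves": [
    {"tx": 0, "ty": 0, "tz": -0.6, "ax": 0, "ay": 0, "az": 0},
    {"tx": 0, "ty": 0, "tz": -1, "ax": 0, "ay": 0, "az": 0},
    {"tx": 0, "ty": 0, "tz": -1, "ax": 0, "ay": 0, "az": 0},
    {"tx": 0, "ty": -0.3, "tz": -1, "ax": 0, "ay": 0, "az": 0},
    {"tx": -0.1, "ty": -0.6, "tz": -1, "ax": 0, "ay": 0, "az": 0}
  ]
}}

```text
clock: 10.95
eef_pos: [457.7, -26.6, 154.4]
tcp_rot: [3.142, 0.001, 3.081]
contact_force: [0.6, 0.3, -1.7]
opening: 0.68
grasp_force: 43.0
```

Request:
{"name": "step_arm", "arguments": {
  "moves": [
    {"tx": -0.15, "ty": -1, "tz": -1, "ax": 0, "ay": 0, "az": 0},
    {"tx": -0.15, "ty": -1, "tz": -1, "ax": 0, "ay": 0, "az": 0},
    {"tx": -0.15, "ty": -1, "tz": 0, "ax": 0, "ay": 0, "az": 0},
    {"tx": -0.15, "ty": -1, "tz": 0, "ax": 0, "ay": 0, "az": 0},
    {"tx": -0.15, "ty": -1, "tz": 0, "ax": 0, "ay": 0, "az": 0}
  ]
}}

```text
clock: 11.58
eef_pos: [468.8, -153.3, 203.8]
tcp_rot: [-3.141, 0.001, 3.08]
contact_force: [-0.5, -0.3, -0.8]
opening: 0.684
grasp_force: 43.0
```

Request:
{"name": "step_arm", "arguments": {
  "moves": [
    {"tx": -0.15, "ty": -1, "tz": 0, "ax": 0, "ay": 0, "az": 0},
    {"tx": -0.15, "ty": -1, "tz": 0, "ax": 0, "ay": 0, "az": 0},
    {"tx": -0.15, "ty": -1, "tz": 0, "ax": 0, "ay": 0, "az": 0},
    {"tx": -0.15, "ty": -1, "tz": 0, "ax": 0, "ay": 0, "az": 0},
    {"tx": 0, "ty": -0.8, "tz": 0, "ax": 0, "ay": 0, "az": 0}
  ]
}}

```text
clock: 12.2
eef_pos: [476.6, -274.2, 203.5]
tcp_rot: [-3.141, 0.001, 3.08]
contact_force: [-0.1, -0.1, -0.8]
opening: 0.685
grasp_force: 43.0
```

Request:
{"name": "step_arm", "arguments": {
  "moves": [
    {"tx": 0, "ty": 0, "tz": 1, "ax": 0, "ay": 0, "az": 0},
    {"tx": 0, "ty": 0, "tz": 1, "ax": 0, "ay": 0, "az": 0},
    {"tx": 0, "ty": 0, "tz": 1, "ax": 0, "ay": 0, "az": 0},
    {"tx": 0, "ty": 0, "tz": 0.3, "ax": 0, "ay": 0, "az": 0}
  ]
}}

```text
clock: 12.7
eef_pos: [475.6, -272.8, 119.2]
tcp_rot: [3.141, -0.002, 3.08]
contact_force: [-1.2, 0.2, -0.6]
opening: 0.687
grasp_force: 43.0
```

Request:
{"name": "step_arm", "arguments": {
  "moves": [
    {"tx": 0, "ty": 0, "tz": 0, "ax": 0, "ay": 0, "az": 0},
    {"tx": 0, "ty": 0, "tz": 0, "ax": 0, "ay": 0, "az": 0},
    {"tx": 0, "ty": 0, "tz": -1, "ax": 0, "ay": 0, "az": 0},
    {"tx": 0, "ty": 0, "tz": -1, "ax": 0, "ay": 0, "az": 0},
    {"tx": 0, "ty": 0, "tz": -1, "ax": 0, "ay": 0, "az": 0}
  ],
  "gripper": 1
}}

```text
clock: 13.32
eef_pos: [477.0, -273.3, 196.9]
tcp_rot: [-3.141, 0.001, 3.081]
contact_force: [0.3, -1.1, 1.0]
opening: 0.997
grasp_force: 0.0
```

```bash
cat > look.py <<'E'
from h import *
p,d=grab('top')
print('cans'); [print(*o) for o in objs(p,d,'top',(225,140,275,232),(18,50),40,bright)]
print('carts'); [print(*o) for o in objs(p,d,'top',(145,165,203,235),(18,60),30,bright)]
s=r.sense();print(s['clock'],s['eef_pos'].round(1),s['opening'])
E
python3 look.py
```

```text
cans
[247.6 148.4] 76 [685.2   3.6  27.1] [686.1   2.3  26.4  65.5  17.1  89.8]
[245.4 166.7] 205 [617.8  10.5  31. ] [617.4  10.   30.9  57.   53.9   1. ]
[248.4 187.7] 204 [542.2  -1.5  30.5] [542.2  -1.   30.4  56.3  53.1  45.5]
carts
[184.5 185.3] 139 [547.  225.6  36.2] [548.8 226.   36.2  24.6  79.5  86.9]
[158.5 212.4] 137 [449.7 314.7  36.5] [453.1 314.4  36.9  23.1  81.6  85.8]
[181.5 214.2] 143 [444.4 233.3  35.9] [447.  233.7  35.9  24.5  81.2  85.4]
13.375 [ 478.3 -274.1  200.1] 0.9971553285759222
```

Request:
{"name": "step_arm", "arguments": {
  "moves": [
    {"tx": -0.16, "ty": 0.92, "tz": 0, "ax": 0, "ay": 0, "az": 0},
    {"tx": -0.16, "ty": 0.92, "tz": 0, "ax": 0, "ay": 0, "az": 0},
    {"tx": -0.16, "ty": 0.92, "tz": 0, "ax": 0, "ay": 0, "az": 0},
    {"tx": -0.16, "ty": 0.92, "tz": 0, "ax": 0, "ay": 0, "az": 0},
    {"tx": -0.16, "ty": 0.92, "tz": 0, "ax": 0, "ay": 0, "az": 0}
  ]
}}

```text
clock: 14.0
eef_pos: [504.1, -159.0, 195.9]
tcp_rot: [-3.141, 0.001, 3.08]
contact_force: [-0.2, -0.0, -0.2]
opening: 1.001
grasp_force: 0.0
```

Request:
{"name": "step_arm", "arguments": {
  "moves": [
    {"tx": -0.16, "ty": 0.92, "tz": 0, "ax": 0, "ay": 0, "az": 0},
    {"tx": -0.16, "ty": 0.92, "tz": 0, "ax": 0, "ay": 0, "az": 0},
    {"tx": -0.16, "ty": 0.92, "tz": 0, "ax": 0, "ay": 0, "az": 0},
    {"tx": -0.16, "ty": 0.92, "tz": 0, "ax": 0, "ay": 0, "az": 0},
    {"tx": -0.16, "ty": 0.92, "tz": 0.5, "ax": 0, "ay": 0, "az": 0}
  ]
}}

```text
clock: 14.62
eef_pos: [531.8, -45.4, 184.0]
tcp_rot: [-3.142, 0.003, 3.08]
contact_force: [0.2, 0.3, -0.1]
opening: 1.001
grasp_force: 0.0
```

Request:
{"name": "step_arm", "arguments": {
  "moves": [
    {"tx": -0.16, "ty": 0.92, "tz": 0.8, "ax": 0, "ay": 0, "az": 0},
    {"tx": -0.16, "ty": 0.92, "tz": 0.9, "ax": 0, "ay": 0, "az": 0},
    {"tx": 0, "ty": 0, "tz": 0.9, "ax": 0, "ay": 0, "az": 0},
    {"tx": 0, "ty": 0, "tz": 0, "ax": 0, "ay": 0, "az": 0}
  ]
}}

```text
clock: 15.12
eef_pos: [540.6, -0.3, 116.8]
tcp_rot: [-3.141, -0.002, 3.081]
contact_force: [-0.7, -0.3, -0.2]
opening: 1.003
grasp_force: 0.0
```

```bash
python3 look.py; python3 -c "
from h import *
delta(542.2,-1.3,40)"
```

```text
cans
[247.7 148.3] 78 [685.6   3.4  25.8] [686.5   2.3  24.8  17.5  65.3   1.1]
carts
[184.5 185.4] 141 [547.  225.8  35.2] [548.9 225.5  35.1  24.   80.1  85.7]
[158.5 212.5] 137 [449.4 314.9  35.8] [451.5 314.9  35.8  25.4  78.5  87.2]
[181.5 214.3] 141 [444.2 233.2  36.1] [445.6 233.5  36.2  23.8  78.5  86.6]
15.175 [541.3  -0.6 117.8] 1.0007066732181065
eef [541.3  -0.6 117.8] units [-0.04 -0.03  3.11]
```

Request:
{"name": "step_arm", "arguments": {
  "moves": [
    {"tx": -0.04, "ty": -0.03, "tz": 0.9, "ax": 0, "ay": 0, "az": 0},
    {"tx": 0, "ty": 0, "tz": 0.9, "ax": 0, "ay": 0, "az": 0},
    {"tx": 0, "ty": 0, "tz": 0.8, "ax": 0, "ay": 0, "az": 0},
    {"tx": 0, "ty": 0, "tz": 0.5, "ax": 0, "ay": 0, "az": 0}
  ]
}}

```text
clock: 15.68
eef_pos: [543.0, -1.7, 40.5]
tcp_rot: [3.142, 0.001, 3.08]
contact_force: [-0.7, -0.7, -0.8]
opening: 1.001
grasp_force: 0.0
```

Request:
{"name": "step_arm", "arguments": {
  "moves": [
    {"tx": 0, "ty": 0, "tz": 0, "ax": 0, "ay": 0, "az": 0},
    {"tx": 0, "ty": 0, "tz": 0, "ax": 0, "ay": 0, "az": 0},
    {"tx": 0, "ty": 0, "tz": 0, "ax": 0, "ay": 0, "az": 0},
    {"tx": 0, "ty": 0, "tz": 0, "ax": 0, "ay": 0, "az": 0}
  ],
  "gripper": 0
}}

```text
clock: 16.18
eef_pos: [543.1, -1.5, 41.2]
tcp_rot: [3.142, 0.002, 3.08]
contact_force: [-0.8, -1.2, 6.0]
opening: 0.684
grasp_force: 43.4
```

Request:
{"name": "step_arm", "arguments": {
  "moves": [
    {"tx": 0, "ty": 0, "tz": -0.6, "ax": 0, "ay": 0, "az": 0},
    {"tx": 0, "ty": 0, "tz": -1, "ax": 0, "ay": 0, "az": 0},
    {"tx": 0, "ty": 0, "tz": -1, "ax": 0, "ay": 0, "az": 0},
    {"tx": 0, "ty": 0, "tz": -1, "ax": 0, "ay": 0, "az": 0},
    {"tx": 0, "ty": 0, "tz": -1, "ax": 0, "ay": 0, "az": 0}
  ]
}}

```text
clock: 16.8
eef_pos: [542.4, -1.4, 157.0]
tcp_rot: [3.142, 0.001, 3.08]
contact_force: [-0.5, -0.5, -0.2]
opening: 0.684
grasp_force: 43.0
```

Request:
{"name": "step_arm", "arguments": {
  "moves": [
    {"tx": 0, "ty": -0.9, "tz": -1, "ax": 0, "ay": 0, "az": 0},
    {"tx": 0, "ty": -1, "tz": -0.9, "ax": 0, "ay": 0, "az": 0},
    {"tx": -0.05, "ty": -1, "tz": 0, "ax": 0, "ay": 0, "az": 0},
    {"tx": -0.05, "ty": -1, "tz": 0, "ax": 0, "ay": 0, "az": 0},
    {"tx": -0.05, "ty": -1, "tz": 0, "ax": 0, "ay": 0, "az": 0}
  ]
}}

```text
clock: 17.42
eef_pos: [538.5, -124.7, 203.8]
tcp_rot: [-3.141, 0.001, 3.08]
contact_force: [-0.9, -0.7, -0.4]
opening: 0.686
grasp_force: 45.6
```

Request:
{"name": "step_arm", "arguments": {
  "moves": [
    {"tx": 0, "ty": -1, "tz": 0, "ax": 0, "ay": 0, "az": 0},
    {"tx": 0, "ty": -1, "tz": 0, "ax": 0, "ay": 0, "az": 0},
    {"tx": -0.05, "ty": -1, "tz": 0, "ax": 0, "ay": 0, "az": 0},
    {"tx": -0.05, "ty": -1, "tz": 0, "ax": 0, "ay": 0, "az": 0},
    {"tx": -0.05, "ty": -1, "tz": 0, "ax": 0, "ay": 0, "az": 0}
  ]
}}

```text
clock: 18.05
eef_pos: [534.6, -249.7, 203.7]
tcp_rot: [-3.141, 0.001, 3.08]
contact_force: [-0.1, 0.6, 0.3]
opening: 0.679
grasp_force: 45.6
```

Request:
{"name": "step_arm", "arguments": {
  "moves": [
    {"tx": 0, "ty": -1, "tz": 0, "ax": 0, "ay": 0, "az": 0},
    {"tx": 0, "ty": -1, "tz": 0, "ax": 0, "ay": 0, "az": 0},
    {"tx": 0, "ty": -0.6, "tz": 0, "ax": 0, "ay": 0, "az": 0},
    {"tx": 0, "ty": 0, "tz": 0, "ax": 0, "ay": 0, "az": 0}
  ]
}}

```text
clock: 18.55
eef_pos: [530.6, -314.4, 203.0]
tcp_rot: [-3.141, 0.0, 3.079]
contact_force: [0.8, -0.1, -0.8]
opening: 0.681
grasp_force: 45.7
```

Request:
{"name": "step_arm", "arguments": {
  "moves": [
    {"tx": 0, "ty": 0, "tz": 1, "ax": 0, "ay": 0, "az": 0},
    {"tx": 0, "ty": 0, "tz": 1, "ax": 0, "ay": 0, "az": 0},
    {"tx": 0, "ty": 0, "tz": 1, "ax": 0, "ay": 0, "az": 0},
    {"tx": 0, "ty": 0, "tz": 0.2, "ax": 0, "ay": 0, "az": 0}
  ]
}}

```text
clock: 19.05
eef_pos: [529.9, -312.3, 121.2]
tcp_rot: [3.14, -0.003, 3.081]
contact_force: [-0.3, -0.2, -0.8]
opening: 0.682
grasp_force: 45.7
```

Request:
{"name": "step_arm", "arguments": {
  "moves": [
    {"tx": 0, "ty": 0, "tz": 0, "ax": 0, "ay": 0, "az": 0},
    {"tx": 0, "ty": 0, "tz": 0, "ax": 0, "ay": 0, "az": 0},
    {"tx": 0, "ty": 0, "tz": -1, "ax": 0, "ay": 0, "az": 0},
    {"tx": 0, "ty": 0, "tz": -1, "ax": 0, "ay": 0, "az": 0},
    {"tx": 0, "ty": 0, "tz": -1, "ax": 0, "ay": 0, "az": 0}
  ],
  "gripper": 1
}}

```text
clock: 19.68
eef_pos: [531.0, -314.0, 199.4]
tcp_rot: [-3.141, 0.001, 3.08]
contact_force: [0.1, -0.7, -0.9]
opening: 1.001
grasp_force: 0.0
```

```bash
python3 look.py
```

```text
cans
[247.9 148.2] 78 [685.7   2.4  26.7] [686.5   2.1  26.3  65.4  17.6  88.7]
[245.4 166.7] 204 [617.8  10.5  30.7] [618.1  11.   30.5  56.2  54.7  19.9]
carts
[184.5 185.4] 139 [546.8 225.8  35.7] [549.  226.5  35.7  24.8  79.5  86.3]
[158.5 212.5] 137 [449.4 314.7  36.3] [451.5 314.8  36.5  23.6  78.5  85.9]
[181.5 214.2] 142 [444.3 233.4  35.9] [447.1 233.9  36.3  25.2  81.4  85.1]
19.725 [ 532.5 -314.8  202.9] 1.0036458032886875
```

Request:
{"name": "step_arm", "arguments": {
  "moves": [
    {"tx": -0.19, "ty": 0.94, "tz": 0, "ax": 0, "ay": 0, "az": 0},
    {"tx": -0.19, "ty": 0.94, "tz": 0, "ax": 0, "ay": 0, "az": 0},
    {"tx": -0.19, "ty": 0.94, "tz": 0, "ax": 0, "ay": 0, "az": 0},
    {"tx": -0.19, "ty": 0.94, "tz": 0, "ax": 0, "ay": 0, "az": 0},
    {"tx": -0.19, "ty": 0.94, "tz": 0, "ax": 0, "ay": 0, "az": 0}
  ]
}}

```text
clock: 20.35
eef_pos: [562.0, -197.3, 198.2]
tcp_rot: [-3.141, 0.001, 3.08]
contact_force: [0.5, -0.4, -0.5]
opening: 0.998
grasp_force: 0.0
```

Request:
{"name": "step_arm", "arguments": {
  "moves": [
    {"tx": -0.19, "ty": 0.94, "tz": 0, "ax": 0, "ay": 0, "az": 0},
    {"tx": -0.19, "ty": 0.94, "tz": 0, "ax": 0, "ay": 0, "az": 0},
    {"tx": -0.19, "ty": 0.94, "tz": 0, "ax": 0, "ay": 0, "az": 0},
    {"tx": -0.19, "ty": 0.94, "tz": 0, "ax": 0, "ay": 0, "az": 0},
    {"tx": -0.19, "ty": 0.94, "tz": 0, "ax": 0, "ay": 0, "az": 0}
  ]
}}

```text
clock: 20.98
eef_pos: [593.0, -81.4, 198.2]
tcp_rot: [-3.142, 0.001, 3.08]
contact_force: [-0.1, -0.1, 0.2]
opening: 0.996
grasp_force: 0.0
```

Request:
{"name": "step_arm", "arguments": {
  "moves": [
    {"tx": -0.19, "ty": 0.94, "tz": 0, "ax": 0, "ay": 0, "az": 0},
    {"tx": -0.19, "ty": 0.94, "tz": 0.5, "ax": 0, "ay": 0, "az": 0},
    {"tx": -0.18, "ty": 0.94, "tz": 0.9, "ax": 0, "ay": 0, "az": 0},
    {"tx": -0.18, "ty": 0.94, "tz": 1, "ax": 0, "ay": 0, "az": 0},
    {"tx": 0, "ty": 0, "tz": 0, "ax": 0, "ay": 0, "az": 0}
  ]
}}

```text
clock: 21.6
eef_pos: [616.0, 11.8, 136.3]
tcp_rot: [3.142, -0.002, 3.082]
contact_force: [0.2, 0.4, 0.1]
opening: 0.997
grasp_force: 0.0
```

```bash
python3 look.py; python3 -c "
from h import *
delta(617.8,10.5,40)"
```

```text
cans
[246.1 171.1] 71 [601.8   7.6  31.3] [601.2   7.9  31.1  24.9  54.3   9.4]
carts
[184.5 185.2] 137 [547.6 225.7  36. ] [549.  226.   36.4  23.4  79.5  86. ]
[158.5 212.5] 135 [449.4 314.8  36.3] [451.4 315.3  36.8  24.9  78.3  86.9]
[181.5 214.3] 139 [444.2 233.4  36. ] [445.5 233.4  36.6  24.6  78.3  86.8]
21.65 [616.5  11.  137.4] 0.9980649046210375
eef [616.5  11.  137.4] units [-0.06 -0.01  3.9 ]
```

Request:
{"name": "step_arm", "arguments": {
  "moves": [
    {"tx": -0.06, "ty": 0, "tz": 0.9, "ax": 0, "ay": 0, "az": 0},
    {"tx": 0, "ty": 0, "tz": 1, "ax": 0, "ay": 0, "az": 0},
    {"tx": 0, "ty": 0, "tz": 0.9, "ax": 0, "ay": 0, "az": 0},
    {"tx": 0, "ty": 0, "tz": 0.7, "ax": 0, "ay": 0, "az": 0},
    {"tx": 0, "ty": 0, "tz": 0.4, "ax": 0, "ay": 0, "az": 0}
  ]
}}

```text
clock: 22.28
eef_pos: [618.4, 9.9, 39.9]
tcp_rot: [-3.142, 0.0, 3.08]
contact_force: [0.2, -0.1, -0.3]
opening: 1.002
grasp_force: 0.0
```

Request:
{"name": "step_arm", "arguments": {
  "moves": [
    {"tx": 0, "ty": 0, "tz": 0, "ax": 0, "ay": 0, "az": 0},
    {"tx": 0, "ty": 0, "tz": 0, "ax": 0, "ay": 0, "az": 0},
    {"tx": 0, "ty": 0, "tz": 0, "ax": 0, "ay": 0, "az": 0},
    {"tx": 0, "ty": 0, "tz": 0, "ax": 0, "ay": 0, "az": 0}
  ],
  "gripper": 0
}}

```text
clock: 22.78
eef_pos: [618.9, 10.5, 41.0]
tcp_rot: [3.142, 0.002, 3.081]
contact_force: [-0.7, 0.3, 6.5]
opening: 0.683
grasp_force: 43.2
```

Request:
{"name": "step_arm", "arguments": {
  "moves": [
    {"tx": 0, "ty": 0, "tz": -0.6, "ax": 0, "ay": 0, "az": 0},
    {"tx": 0, "ty": 0, "tz": -1, "ax": 0, "ay": 0, "az": 0},
    {"tx": 0, "ty": 0, "tz": -1, "ax": 0, "ay": 0, "az": 0},
    {"tx": 0, "ty": 0, "tz": -1, "ax": 0, "ay": 0, "az": 0},
    {"tx": 0, "ty": 0, "tz": -1, "ax": 0, "ay": 0, "az": 0}
  ]
}}

```text
clock: 23.4
eef_pos: [618.1, 10.5, 156.8]
tcp_rot: [3.142, 0.0, 3.08]
contact_force: [1.6, -0.1, -0.1]
opening: 0.684
grasp_force: 42.8
```

Request:
{"name": "step_arm", "arguments": {
  "moves": [
    {"tx": 0.2, "ty": -0.93, "tz": -1, "ax": 0, "ay": 0, "az": 0},
    {"tx": 0.2, "ty": -0.93, "tz": -0.9, "ax": 0, "ay": 0, "az": 0},
    {"tx": 0.2, "ty": -0.93, "tz": 0, "ax": 0, "ay": 0, "az": 0},
    {"tx": 0.2, "ty": -0.93, "tz": 0, "ax": 0, "ay": 0, "az": 0},
    {"tx": 0.2, "ty": -0.93, "tz": 0, "ax": 0, "ay": 0, "az": 0}
  ]
}}

```text
clock: 24.02
eef_pos: [585.8, -104.7, 203.5]
tcp_rot: [-3.142, 0.001, 3.08]
contact_force: [0.1, 0.4, -0.0]
opening: 0.684
grasp_force: 42.9
```

Request:
{"name": "step_arm", "arguments": {
  "moves": [
    {"tx": 0.2, "ty": -0.93, "tz": 0, "ax": 0, "ay": 0, "az": 0},
    {"tx": 0.2, "ty": -0.93, "tz": 0, "ax": 0, "ay": 0, "az": 0},
    {"tx": 0.2, "ty": -0.93, "tz": 0, "ax": 0, "ay": 0, "az": 0},
    {"tx": 0.2, "ty": -0.93, "tz": 0, "ax": 0, "ay": 0, "az": 0},
    {"tx": 0.2, "ty": -0.93, "tz": 0, "ax": 0, "ay": 0, "az": 0}
  ]
}}

```text
clock: 24.65
eef_pos: [553.7, -219.2, 203.4]
tcp_rot: [-3.141, 0.0, 3.08]
contact_force: [-0.4, 0.7, -0.4]
opening: 0.679
grasp_force: 42.9
```

Request:
{"name": "step_arm", "arguments": {
  "moves": [
    {"tx": 0.2, "ty": -0.93, "tz": 0, "ax": 0, "ay": 0, "az": 0},
    {"tx": 0.2, "ty": -0.93, "tz": 0, "ax": 0, "ay": 0, "az": 0},
    {"tx": 0, "ty": 0, "tz": 0.3, "ax": 0, "ay": 0, "az": 0}
  ]
}}

```text
clock: 25.02
eef_pos: [541.2, -265.7, 196.1]
tcp_rot: [-3.141, 0.002, 3.079]
contact_force: [0.3, -0.0, -0.0]
opening: 0.682
grasp_force: 42.9
```

Request:
{"name": "step_arm", "arguments": {
  "moves": [
    {"tx": 0.1, "ty": 0, "tz": 1, "ax": 0, "ay": 0, "az": 0},
    {"tx": 0, "ty": 0, "tz": 1, "ax": 0, "ay": 0, "az": 0},
    {"tx": 0, "ty": 0, "tz": 0.8, "ax": 0, "ay": 0, "az": 0},
    {"tx": 0, "ty": 0, "tz": 0, "ax": 0, "ay": 0, "az": 0}
  ]
}}

```text
clock: 25.52
eef_pos: [537.8, -262.9, 123.8]
tcp_rot: [3.14, -0.003, 3.081]
contact_force: [-0.5, 0.1, 0.2]
opening: 0.682
grasp_force: 42.9
```

Request:
{"name": "step_arm", "arguments": {
  "moves": [
    {"tx": 0, "ty": 0, "tz": 0, "ax": 0, "ay": 0, "az": 0},
    {"tx": 0, "ty": 0, "tz": 0, "ax": 0, "ay": 0, "az": 0},
    {"tx": 0, "ty": 0, "tz": -1, "ax": 0, "ay": 0, "az": 0},
    {"tx": 0, "ty": 0, "tz": -1, "ax": 0, "ay": 0, "az": 0},
    {"tx": 0, "ty": 0, "tz": -1, "ax": 0, "ay": 0, "az": 0}
  ],
  "gripper": 1
}}

```text
clock: 26.15
eef_pos: [539.0, -264.3, 201.7]
tcp_rot: [-3.141, 0.001, 3.08]
contact_force: [0.2, -0.6, 0.1]
opening: 1.002
grasp_force: 0.0
```

```bash
python3 look.py; python3 -c "
from h import *
grab('scene','bin1')
delta(444.3,233.4,200)
delta(546.9,225.8,200)
delta(449.5,314.7,200)"
```

```text
cans
[248.1 148.2] 80 [685.9   1.9  26.5] [6.865e+02 2.300e+00 2.690e+01 1.770e+01 6.530e+01 6.000e-01]
carts
[184.5 185.4] 140 [546.9 225.7  35.8] [548.9 225.7  35.9  24.1  80.2  84.5]
[158.5 212.5] 137 [449.2 314.6  36.1] [451.5 314.5  36.   25.5  78.4  83.6]
[181.5 214.2] 143 [444.4 233.3  35.7] [447.1 232.8  35.9  24.   81.6  85.8]
26.2 [ 540.5 -265.   205.1] 1.001857322761268
eef [ 540.5 -265.   203.7] units [ 5.06 19.66  0.07]
eef [ 540.5 -265.   203.7] units [ 0.95 19.61  0.1 ]
eef [ 540.5 -265.   203.7] units [ 5.05 22.92  0.07]
```

View pics/bin1.png

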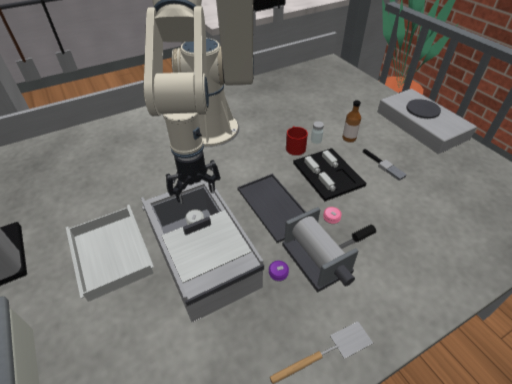

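The view shows the catch tray empty, and one can is visible in the bin at (195,216). Next is the cartridge at (547,226).

Request:
{"name": "step_arm", "arguments": {
  "moves": [
    {"tx": 0.05, "ty": 0.98, "tz": 0, "ax": 0, "ay": 0, "az": 0},
    {"tx": 0.05, "ty": 0.98, "tz": 0, "ax": 0, "ay": 0, "az": 0},
    {"tx": 0.05, "ty": 0.98, "tz": 0, "ax": 0, "ay": 0, "az": 0},
    {"tx": 0.05, "ty": 0.98, "tz": 0, "ax": 0, "ay": 0, "az": 0},
    {"tx": 0.05, "ty": 0.98, "tz": 0, "ax": 0, "ay": 0, "az": 0}
  ]
}}

```text
clock: 26.88
eef_pos: [539.1, -139.5, 199.0]
tcp_rot: [3.141, -0.002, 3.081]
contact_force: [-0.1, 0.4, 0.5]
opening: 1.006
grasp_force: 0.0
```

Request:
{"name": "step_arm", "arguments": {
  "moves": [
    {"tx": 0.05, "ty": 0.98, "tz": 0, "ax": 0, "ay": 0, "az": 0},
    {"tx": 0.05, "ty": 0.98, "tz": 0, "ax": 0, "ay": 0, "az": 0},
    {"tx": 0.05, "ty": 0.98, "tz": 0, "ax": 0, "ay": 0, "az": 0},
    {"tx": 0.05, "ty": 0.98, "tz": 0, "ax": 0, "ay": 0, "az": 0},
    {"tx": 0.05, "ty": 0.98, "tz": 0, "ax": 0, "ay": 0, "az": 0}
  ],
  "gripper": 0.7
}}

```text
clock: 27.5
eef_pos: [540.1, -17.0, 199.0]
tcp_rot: [3.141, -0.002, 3.081]
contact_force: [0.0, -0.6, -1.1]
opening: 0.701
grasp_force: 0.0
```

Request:
{"name": "step_arm", "arguments": {
  "moves": [
    {"tx": 0.05, "ty": 0.98, "tz": 0, "ax": 0, "ay": 0, "az": 0},
    {"tx": 0.05, "ty": 0.98, "tz": 0, "ax": 0, "ay": 0, "az": 0},
    {"tx": 0.05, "ty": 0.98, "tz": 0, "ax": 0, "ay": 0, "az": 0},
    {"tx": 0.05, "ty": 0.98, "tz": 0, "ax": 0, "ay": 0, "az": 0},
    {"tx": 0.05, "ty": 0.98, "tz": 0, "ax": 0, "ay": 0, "az": 0}
  ]
}}

```text
clock: 28.12
eef_pos: [541.1, 105.4, 199.0]
tcp_rot: [-3.141, -0.002, 3.081]
contact_force: [-0.2, -0.4, 0.2]
opening: 0.703
grasp_force: 0.0
```

Request:
{"name": "step_arm", "arguments": {
  "moves": [
    {"tx": 0.05, "ty": 0.98, "tz": 0, "ax": 0, "ay": 0, "az": 0},
    {"tx": 0.05, "ty": 0.98, "tz": 0, "ax": 0, "ay": 0, "az": 0},
    {"tx": 0.05, "ty": 0.98, "tz": 0.5, "ax": 0, "ay": 0, "az": 0},
    {"tx": 0.05, "ty": 0.98, "tz": 1, "ax": 0, "ay": 0, "az": 0},
    {"tx": 0.05, "ty": 0.98, "tz": 1, "ax": 0, "ay": 0, "az": 0}
  ]
}}

```text
clock: 28.75
eef_pos: [542.3, 227.9, 136.1]
tcp_rot: [-3.141, -0.001, 3.081]
contact_force: [-0.6, 0.6, 0.5]
opening: 0.698
grasp_force: 0.0
```

Request:
{"name": "step_arm", "arguments": {
  "moves": [
    {"tx": 0, "ty": 0, "tz": 0.5, "ax": 0, "ay": 0, "az": 0},
    {"tx": 0, "ty": 0, "tz": 0.5, "ax": 0, "ay": 0, "az": 0},
    {"tx": 0, "ty": 0, "tz": 0, "ax": 0, "ay": 0, "az": 0}
  ]
}}

```text
clock: 29.12
eef_pos: [543.1, 225.6, 111.7]
tcp_rot: [-3.141, -0.002, 3.08]
contact_force: [-0.4, -0.7, -0.1]
opening: 0.701
grasp_force: 0.0
```

```bash
python3 -c "
from h import *
delta(544,226,48)"
```

```text
eef [543.1 225.6 111.7] units [-0.04  0.02  2.55]
```

Request:
{"name": "step_arm", "arguments": {
  "moves": [
    {"tx": 0, "ty": 0, "tz": 0.8, "ax": 0, "ay": 0, "az": 0},
    {"tx": 0, "ty": 0, "tz": 0.8, "ax": 0, "ay": 0, "az": 0},
    {"tx": 0, "ty": 0, "tz": 0.6, "ax": 0, "ay": 0, "az": 0},
    {"tx": 0, "ty": 0, "tz": 0.35, "ax": 0, "ay": 0, "az": 0},
    {"tx": 0, "ty": 0, "tz": 0, "ax": 0, "ay": 0, "az": 0}
  ]
}}

```text
clock: 29.75
eef_pos: [543.7, 226.2, 48.5]
tcp_rot: [-3.141, -0.001, 3.08]
contact_force: [0.5, -0.7, 0.7]
opening: 0.698
grasp_force: 0.0
```

Request:
{"name": "step_arm", "arguments": {
  "moves": [
    {"tx": 0, "ty": 0, "tz": 0, "ax": 0, "ay": 0, "az": 0},
    {"tx": 0, "ty": 0, "tz": 0, "ax": 0, "ay": 0, "az": 0},
    {"tx": 0, "ty": 0, "tz": 0, "ax": 0, "ay": 0, "az": 0},
    {"tx": 0, "ty": 0, "tz": 0, "ax": 0, "ay": 0, "az": 0}
  ],
  "gripper": 0
}}

```text
clock: 30.25
eef_pos: [544.3, 226.7, 49.6]
tcp_rot: [3.141, 0.001, 3.08]
contact_force: [-1.1, -1.0, 6.3]
opening: 0.292
grasp_force: 40.4
```

Request:
{"name": "step_arm", "arguments": {
  "moves": [
    {"tx": 0, "ty": 0, "tz": -0.4, "ax": 0, "ay": 0, "az": 0},
    {"tx": 0, "ty": 0, "tz": -0.6, "ax": 0, "ay": 0, "az": 0},
    {"tx": 0, "ty": 0, "tz": -1, "ax": 0, "ay": 0, "az": 0},
    {"tx": 0, "ty": 0, "tz": -1, "ax": 0, "ay": 0, "az": 0},
    {"tx": 0, "ty": 0, "tz": -1, "ax": 0, "ay": 0, "az": 0}
  ]
}}

```text
clock: 30.88
eef_pos: [543.8, 226.5, 150.6]
tcp_rot: [3.141, 0.001, 3.08]
contact_force: [0.5, -0.1, -0.2]
opening: 0.288
grasp_force: 39.7
```

```bash
python3 look.py; python3 -c "
from h import *
delta(495,-275,200)"
```

```text
cans
[248.6 148.3] 63 [6.857e+02 1.000e-01 2.610e+01] [686.2   2.2  26.3  65.4  15.7  85.7]
carts
30.925 [545.4 227.1 153.8] 0.2873143882172964
eef [545.4 227.1 153.8] units [  0.78 -20.17  -1.89]
```

Request:
{"name": "step_arm", "arguments": {
  "moves": [
    {"tx": 0.04, "ty": -1, "tz": -1, "ax": 0, "ay": 0, "az": 0},
    {"tx": 0.04, "ty": -1, "tz": -1, "ax": 0, "ay": 0, "az": 0},
    {"tx": 0.04, "ty": -1, "tz": 0, "ax": 0, "ay": 0, "az": 0},
    {"tx": 0.04, "ty": -1, "tz": 0, "ax": 0, "ay": 0, "az": 0},
    {"tx": 0.04, "ty": -1, "tz": 0, "ax": 0, "ay": 0, "az": 0}
  ]
}}

```text
clock: 31.55
eef_pos: [531.0, 101.2, 199.5]
tcp_rot: [3.141, 0.001, 3.081]
contact_force: [0.4, -0.2, 0.6]
opening: 0.289
grasp_force: 39.7
```

Request:
{"name": "step_arm", "arguments": {
  "moves": [
    {"tx": 0.04, "ty": -1, "tz": 0, "ax": 0, "ay": 0, "az": 0},
    {"tx": 0.04, "ty": -1, "tz": 0, "ax": 0, "ay": 0, "az": 0},
    {"tx": 0.04, "ty": -1, "tz": 0, "ax": 0, "ay": 0, "az": 0},
    {"tx": 0.04, "ty": -1, "tz": 0, "ax": 0, "ay": 0, "az": 0},
    {"tx": 0.04, "ty": -1, "tz": 0, "ax": 0, "ay": 0, "az": 0}
  ]
}}

```text
clock: 32.17
eef_pos: [518.3, -23.3, 199.4]
tcp_rot: [3.142, 0.001, 3.08]
contact_force: [1.1, 0.3, -0.4]
opening: 0.291
grasp_force: 39.7
```

Request:
{"name": "step_arm", "arguments": {
  "moves": [
    {"tx": 0.04, "ty": -1, "tz": 0, "ax": 0, "ay": 0, "az": 0},
    {"tx": 0.04, "ty": -1, "tz": 0, "ax": 0, "ay": 0, "az": 0},
    {"tx": 0.04, "ty": -1, "tz": 0, "ax": 0, "ay": 0, "az": 0},
    {"tx": 0.04, "ty": -1, "tz": 0, "ax": 0, "ay": 0, "az": 0},
    {"tx": 0.04, "ty": -1, "tz": 0, "ax": 0, "ay": 0, "az": 0}
  ]
}}

```text
clock: 32.8
eef_pos: [505.7, -147.8, 199.4]
tcp_rot: [-3.141, 0.001, 3.08]
contact_force: [0.6, 1.1, -0.3]
opening: 0.29
grasp_force: 39.7
```

Request:
{"name": "step_arm", "arguments": {
  "moves": [
    {"tx": 0.04, "ty": -1, "tz": 0, "ax": 0, "ay": 0, "az": 0},
    {"tx": 0.04, "ty": -1, "tz": 0, "ax": 0, "ay": 0, "az": 0},
    {"tx": 0.04, "ty": -1, "tz": 0, "ax": 0, "ay": 0, "az": 0},
    {"tx": 0.04, "ty": -1, "tz": 0, "ax": 0, "ay": 0, "az": 0},
    {"tx": 0.04, "ty": -1, "tz": 0, "ax": 0, "ay": 0, "az": 0}
  ]
}}

```text
clock: 33.42
eef_pos: [493.1, -272.2, 199.4]
tcp_rot: [-3.141, 0.001, 3.08]
contact_force: [-0.3, 0.1, -0.4]
opening: 0.294
grasp_force: 39.7
```

Request:
{"name": "step_arm", "arguments": {
  "moves": [
    {"tx": 0, "ty": 0, "tz": 1, "ax": 0, "ay": 0, "az": 0},
    {"tx": 0, "ty": 0, "tz": 1, "ax": 0, "ay": 0, "az": 0},
    {"tx": 0, "ty": 0, "tz": 0.9, "ax": 0, "ay": 0, "az": 0},
    {"tx": 0, "ty": 0, "tz": 0, "ax": 0, "ay": 0, "az": 0}
  ]
}}

```text
clock: 33.92
eef_pos: [492.2, -270.9, 125.3]
tcp_rot: [3.14, -0.003, 3.08]
contact_force: [0.5, -0.5, 0.3]
opening: 0.294
grasp_force: 39.7
```

Request:
{"name": "step_arm", "arguments": {
  "moves": [
    {"tx": 0, "ty": 0, "tz": 0, "ax": 0, "ay": 0, "az": 0},
    {"tx": 0, "ty": 0, "tz": 0, "ax": 0, "ay": 0, "az": 0},
    {"tx": 0, "ty": 0, "tz": -1, "ax": 0, "ay": 0, "az": 0},
    {"tx": 0, "ty": 0, "tz": -1, "ax": 0, "ay": 0, "az": 0},
    {"tx": 0, "ty": 0, "tz": -1, "ax": 0, "ay": 0, "az": 0}
  ],
  "gripper": 0.7
}}

```text
clock: 34.55
eef_pos: [493.5, -271.5, 203.0]
tcp_rot: [-3.141, 0.001, 3.08]
contact_force: [0.4, -0.4, 0.6]
opening: 0.7
grasp_force: 0.0
```

```bash
python3 look.py; python3 -c "
from h import *
delta(441.3,233.5,200)
delta(446.5,315,200)"
```

```text
cans
[247.6 148.2] 88 [686.1   3.7  25.7] [686.9   2.2  25.   17.8  65.2   2.4]
carts
[158.5 212.4] 137 [449.7 314.9  35.8] [453.  314.7  35.6  23.5  81.4  85.4]
[181.6 214.3] 141 [444.  233.1  36.6] [447.  233.3  36.4  24.8  81.2  84.7]
34.6 [ 494.9 -272.4  206.3] 0.698555475412447
eef [ 494.9 -272.4  206.3] units [ 3.38 20.07  0.18]
eef [ 494.9 -272.4  206.3] units [ 3.37 23.33  0.18]
```

Request:
{"name": "step_arm", "arguments": {
  "moves": [
    {"tx": 0.17, "ty": 1, "tz": 0, "ax": 0, "ay": 0, "az": 0},
    {"tx": 0.17, "ty": 1, "tz": 0, "ax": 0, "ay": 0, "az": 0},
    {"tx": 0.17, "ty": 1, "tz": 0, "ax": 0, "ay": 0, "az": 0},
    {"tx": 0.17, "ty": 1, "tz": 0, "ax": 0, "ay": 0, "az": 0},
    {"tx": 0.17, "ty": 1, "tz": 0, "ax": 0, "ay": 0, "az": 0}
  ]
}}

```text
clock: 35.22
eef_pos: [479.8, -144.6, 201.8]
tcp_rot: [-3.141, 0.001, 3.08]
contact_force: [0.2, 0.2, -0.4]
opening: 0.702
grasp_force: 0.0
```

Request:
{"name": "step_arm", "arguments": {
  "moves": [
    {"tx": 0.17, "ty": 1, "tz": 0, "ax": 0, "ay": 0, "az": 0},
    {"tx": 0.17, "ty": 1, "tz": 0, "ax": 0, "ay": 0, "az": 0},
    {"tx": 0.17, "ty": 1, "tz": 0, "ax": 0, "ay": 0, "az": 0},
    {"tx": 0.17, "ty": 1, "tz": 0, "ax": 0, "ay": 0, "az": 0},
    {"tx": 0.17, "ty": 1, "tz": 0, "ax": 0, "ay": 0, "az": 0}
  ]
}}

```text
clock: 35.85
eef_pos: [466.3, -18.5, 201.8]
tcp_rot: [3.142, 0.001, 3.08]
contact_force: [-0.3, -0.5, -0.3]
opening: 0.697
grasp_force: 0.0
```

Request:
{"name": "step_arm", "arguments": {
  "moves": [
    {"tx": 0.17, "ty": 1, "tz": 0, "ax": 0, "ay": 0, "az": 0},
    {"tx": 0.17, "ty": 1, "tz": 0, "ax": 0, "ay": 0, "az": 0},
    {"tx": 0.17, "ty": 1, "tz": 0, "ax": 0, "ay": 0, "az": 0},
    {"tx": 0.17, "ty": 1, "tz": 0, "ax": 0, "ay": 0, "az": 0},
    {"tx": 0.17, "ty": 1, "tz": 0, "ax": 0, "ay": 0, "az": 0}
  ]
}}

```text
clock: 36.48
eef_pos: [452.6, 107.7, 201.8]
tcp_rot: [3.141, 0.001, 3.08]
contact_force: [0.6, -0.5, 0.4]
opening: 0.7
grasp_force: 0.0
```

Request:
{"name": "step_arm", "arguments": {
  "moves": [
    {"tx": 0.17, "ty": 1, "tz": 0, "ax": 0, "ay": 0, "az": 0},
    {"tx": 0.17, "ty": 1, "tz": 0, "ax": 0, "ay": 0, "az": 0},
    {"tx": 0.17, "ty": 1, "tz": 0.5, "ax": 0, "ay": 0, "az": 0},
    {"tx": 0.17, "ty": 1, "tz": 1, "ax": 0, "ay": 0, "az": 0},
    {"tx": 0.15, "ty": 1, "tz": 1, "ax": 0, "ay": 0, "az": 0}
  ]
}}

```text
clock: 37.1
eef_pos: [439.8, 233.9, 138.8]
tcp_rot: [3.141, 0.002, 3.08]
contact_force: [0.3, -1.4, -0.2]
opening: 0.697
grasp_force: 0.0
```

Request:
{"name": "step_arm", "arguments": {
  "moves": [
    {"tx": 0, "ty": 0, "tz": 0.6, "ax": 0, "ay": 0, "az": 0},
    {"tx": 0, "ty": 0, "tz": 0.5, "ax": 0, "ay": 0, "az": 0},
    {"tx": 0, "ty": 0, "tz": 0, "ax": 0, "ay": 0, "az": 0}
  ]
}}

```text
clock: 37.48
eef_pos: [439.2, 231.9, 110.8]
tcp_rot: [-3.141, -0.001, 3.08]
contact_force: [-0.7, -0.6, 1.4]
opening: 0.7
grasp_force: 0.0
```

```bash
python3 -c "
from h import *
delta(441.3,233.5,48)"
```

```text
eef [439.2 231.9 110.8] units [-0.08  0.07  2.51]
```

Request:
{"name": "step_arm", "arguments": {
  "moves": [
    {"tx": -0.08, "ty": 0.06, "tz": 0.8, "ax": 0, "ay": 0, "az": 0},
    {"tx": 0, "ty": 0, "tz": 0.8, "ax": 0, "ay": 0, "az": 0},
    {"tx": 0, "ty": 0, "tz": 0.6, "ax": 0, "ay": 0, "az": 0},
    {"tx": 0, "ty": 0, "tz": 0.3, "ax": 0, "ay": 0, "az": 0},
    {"tx": 0, "ty": 0, "tz": 0, "ax": 0, "ay": 0, "az": 0}
  ]
}}

```text
clock: 38.1
eef_pos: [441.5, 234.0, 48.7]
tcp_rot: [-3.141, -0.0, 3.08]
contact_force: [0.2, 0.4, -0.0]
opening: 0.703
grasp_force: 0.0
```

Request:
{"name": "step_arm", "arguments": {
  "moves": [
    {"tx": 0, "ty": 0, "tz": 0, "ax": 0, "ay": 0, "az": 0},
    {"tx": 0, "ty": 0, "tz": 0, "ax": 0, "ay": 0, "az": 0},
    {"tx": 0, "ty": 0, "tz": 0, "ax": 0, "ay": 0, "az": 0},
    {"tx": 0, "ty": 0, "tz": 0, "ax": 0, "ay": 0, "az": 0}
  ],
  "gripper": 0
}}

```text
clock: 38.6
eef_pos: [442.0, 234.4, 49.5]
tcp_rot: [3.141, 0.001, 3.081]
contact_force: [-1.4, -0.4, 5.5]
opening: 0.292
grasp_force: 39.8
```

Request:
{"name": "step_arm", "arguments": {
  "moves": [
    {"tx": 0, "ty": 0, "tz": -0.4, "ax": 0, "ay": 0, "az": 0},
    {"tx": 0, "ty": 0, "tz": -0.6, "ax": 0, "ay": 0, "az": 0},
    {"tx": 0, "ty": 0, "tz": -1, "ax": 0, "ay": 0, "az": 0},
    {"tx": 0, "ty": 0, "tz": -1, "ax": 0, "ay": 0, "az": 0},
    {"tx": 0, "ty": 0, "tz": -1, "ax": 0, "ay": 0, "az": 0}
  ]
}}

```text
clock: 39.22
eef_pos: [441.6, 234.2, 150.7]
tcp_rot: [3.141, 0.001, 3.081]
contact_force: [-0.1, -0.5, -0.3]
opening: 0.289
grasp_force: 39.4
```

```bash
python3 look.py; python3 -c "
from h import *
delta(495,-315,200)"
```

```text
cans
[248.  148.2] 71 [685.9   2.1  25.7] [6.868e+02 2.300e+00 2.520e+01 1.710e+01 6.520e+01 5.000e-01]
carts
39.275 [443.  235.  153.5] 0.29347734326348995
eef [443.  235.  153.5] units [ -3.43 -21.83  -1.9 ]
```

Request:
{"name": "step_arm", "arguments": {
  "moves": [
    {"tx": -0.15, "ty": -0.99, "tz": -1, "ax": 0, "ay": 0, "az": 0},
    {"tx": -0.15, "ty": -0.99, "tz": -1, "ax": 0, "ay": 0, "az": 0},
    {"tx": -0.15, "ty": -0.99, "tz": 0, "ax": 0, "ay": 0, "az": 0},
    {"tx": -0.15, "ty": -0.99, "tz": 0, "ax": 0, "ay": 0, "az": 0},
    {"tx": -0.15, "ty": -0.99, "tz": 0, "ax": 0, "ay": 0, "az": 0}
  ]
}}

```text
clock: 39.9
eef_pos: [452.7, 108.7, 199.5]
tcp_rot: [3.141, 0.001, 3.081]
contact_force: [-0.1, 0.3, -0.7]
opening: 0.29
grasp_force: 39.4
```

Request:
{"name": "step_arm", "arguments": {
  "moves": [
    {"tx": -0.15, "ty": -0.99, "tz": 0, "ax": 0, "ay": 0, "az": 0},
    {"tx": -0.15, "ty": -0.99, "tz": 0, "ax": 0, "ay": 0, "az": 0},
    {"tx": -0.15, "ty": -0.99, "tz": 0, "ax": 0, "ay": 0, "az": 0},
    {"tx": -0.15, "ty": -0.99, "tz": 0, "ax": 0, "ay": 0, "az": 0},
    {"tx": -0.15, "ty": -0.99, "tz": 0, "ax": 0, "ay": 0, "az": 0}
  ]
}}

```text
clock: 40.52
eef_pos: [463.8, -16.0, 199.4]
tcp_rot: [3.142, 0.001, 3.08]
contact_force: [0.1, -1.0, -0.3]
opening: 0.291
grasp_force: 39.4
```

Request:
{"name": "step_arm", "arguments": {
  "moves": [
    {"tx": -0.15, "ty": -0.99, "tz": 0, "ax": 0, "ay": 0, "az": 0},
    {"tx": -0.15, "ty": -0.99, "tz": 0, "ax": 0, "ay": 0, "az": 0},
    {"tx": -0.15, "ty": -0.99, "tz": 0, "ax": 0, "ay": 0, "az": 0},
    {"tx": -0.15, "ty": -0.99, "tz": 0, "ax": 0, "ay": 0, "az": 0},
    {"tx": -0.15, "ty": -0.99, "tz": 0, "ax": 0, "ay": 0, "az": 0}
  ]
}}

```text
clock: 41.15
eef_pos: [474.9, -140.6, 199.4]
tcp_rot: [-3.141, 0.001, 3.08]
contact_force: [-0.3, -0.5, -0.2]
opening: 0.289
grasp_force: 39.4
```

Request:
{"name": "step_arm", "arguments": {
  "moves": [
    {"tx": -0.15, "ty": -0.99, "tz": 0, "ax": 0, "ay": 0, "az": 0},
    {"tx": -0.15, "ty": -0.99, "tz": 0, "ax": 0, "ay": 0, "az": 0},
    {"tx": -0.15, "ty": -0.99, "tz": 0, "ax": 0, "ay": 0, "az": 0},
    {"tx": -0.15, "ty": -0.99, "tz": 0, "ax": 0, "ay": 0, "az": 0},
    {"tx": -0.15, "ty": -0.99, "tz": 0, "ax": 0, "ay": 0, "az": 0}
  ]
}}

```text
clock: 41.78
eef_pos: [486.1, -265.3, 199.4]
tcp_rot: [-3.141, 0.0, 3.08]
contact_force: [0.4, -0.8, -0.1]
opening: 0.29
grasp_force: 39.4
```

Request:
{"name": "step_arm", "arguments": {
  "moves": [
    {"tx": -0.15, "ty": -0.99, "tz": 0, "ax": 0, "ay": 0, "az": 0},
    {"tx": -0.15, "ty": -0.9, "tz": 0, "ax": 0, "ay": 0, "az": 0},
    {"tx": 0, "ty": 0, "tz": 0, "ax": 0, "ay": 0, "az": 0}
  ]
}}

```text
clock: 42.15
eef_pos: [490.9, -313.7, 198.9]
tcp_rot: [-3.141, 0.0, 3.079]
contact_force: [0.0, 0.5, -0.2]
opening: 0.29
grasp_force: 39.4
```

Request:
{"name": "step_arm", "arguments": {
  "moves": [
    {"tx": 0, "ty": 0, "tz": 1, "ax": 0, "ay": 0, "az": 0},
    {"tx": 0, "ty": 0, "tz": 1, "ax": 0, "ay": 0, "az": 0},
    {"tx": 0, "ty": 0, "tz": 0.9, "ax": 0, "ay": 0, "az": 0},
    {"tx": 0, "ty": 0, "tz": 0, "ax": 0, "ay": 0, "az": 0}
  ]
}}

```text
clock: 42.65
eef_pos: [489.6, -310.9, 124.8]
tcp_rot: [3.14, -0.003, 3.081]
contact_force: [-0.2, 0.4, -0.2]
opening: 0.295
grasp_force: 39.5
```

Request:
{"name": "step_arm", "arguments": {
  "moves": [
    {"tx": 0, "ty": 0, "tz": 0, "ax": 0, "ay": 0, "az": 0},
    {"tx": 0, "ty": 0, "tz": 0, "ax": 0, "ay": 0, "az": 0},
    {"tx": 0, "ty": 0, "tz": -1, "ax": 0, "ay": 0, "az": 0},
    {"tx": 0, "ty": 0, "tz": -1, "ax": 0, "ay": 0, "az": 0},
    {"tx": 0, "ty": 0, "tz": -1, "ax": 0, "ay": 0, "az": 0}
  ],
  "gripper": 0.7
}}

```text
clock: 43.28
eef_pos: [491.0, -312.2, 203.0]
tcp_rot: [-3.141, 0.001, 3.08]
contact_force: [-0.4, -0.6, -0.7]
opening: 0.698
grasp_force: 0.0
```

```bash
python3 look.py; python3 -c "
from h import *
delta(446.7,315,200)"
```

```text
cans
[247.5 148.3] 83 [685.4   4.1  26.9] [6.863e+02 3.700e+00 2.630e+01 1.710e+01 6.820e+01 2.000e-01]
carts
[158.5 212.4] 139 [449.5 314.8  35.7] [452.9 314.2  35.2  24.1  81.4  86.3]
43.325 [ 492.4 -313.1  206.4] 0.700452208368518
eef [ 492.4 -313.1  206.4] units [ 3.36 24.97  0.17]
```

Request:
{"name": "step_arm", "arguments": {
  "moves": [
    {"tx": 0.135, "ty": 1, "tz": 0, "ax": 0, "ay": 0, "az": 0},
    {"tx": 0.135, "ty": 1, "tz": 0, "ax": 0, "ay": 0, "az": 0},
    {"tx": 0.135, "ty": 1, "tz": 0, "ax": 0, "ay": 0, "az": 0},
    {"tx": 0.135, "ty": 1, "tz": 0, "ax": 0, "ay": 0, "az": 0},
    {"tx": 0.135, "ty": 1, "tz": 0, "ax": 0, "ay": 0, "az": 0}
  ]
}}

```text
clock: 43.95
eef_pos: [480.5, -183.8, 200.5]
tcp_rot: [3.141, -0.002, 3.081]
contact_force: [0.9, 0.6, -0.4]
opening: 0.703
grasp_force: 0.0
```

Request:
{"name": "step_arm", "arguments": {
  "moves": [
    {"tx": 0.135, "ty": 1, "tz": 0, "ax": 0, "ay": 0, "az": 0},
    {"tx": 0.135, "ty": 1, "tz": 0, "ax": 0, "ay": 0, "az": 0},
    {"tx": 0.135, "ty": 1, "tz": 0, "ax": 0, "ay": 0, "az": 0},
    {"tx": 0.135, "ty": 1, "tz": 0, "ax": 0, "ay": 0, "az": 0},
    {"tx": 0.135, "ty": 1, "tz": 0, "ax": 0, "ay": 0, "az": 0}
  ]
}}

```text
clock: 44.58
eef_pos: [470.9, -58.3, 200.5]
tcp_rot: [3.141, -0.002, 3.081]
contact_force: [-0.4, 0.5, 0.1]
opening: 0.702
grasp_force: 0.0
```

Request:
{"name": "step_arm", "arguments": {
  "moves": [
    {"tx": 0.135, "ty": 1, "tz": 0, "ax": 0, "ay": 0, "az": 0},
    {"tx": 0.135, "ty": 1, "tz": 0, "ax": 0, "ay": 0, "az": 0},
    {"tx": 0.135, "ty": 1, "tz": 0, "ax": 0, "ay": 0, "az": 0},
    {"tx": 0.135, "ty": 1, "tz": 0, "ax": 0, "ay": 0, "az": 0},
    {"tx": 0.135, "ty": 1, "tz": 0, "ax": 0, "ay": 0, "az": 0}
  ]
}}

```text
clock: 45.2
eef_pos: [461.4, 67.1, 200.5]
tcp_rot: [-3.141, -0.002, 3.081]
contact_force: [0.9, 0.2, 1.0]
opening: 0.699
grasp_force: 0.0
```

Request:
{"name": "step_arm", "arguments": {
  "moves": [
    {"tx": 0.135, "ty": 1, "tz": 0, "ax": 0, "ay": 0, "az": 0},
    {"tx": 0.135, "ty": 1, "tz": 0, "ax": 0, "ay": 0, "az": 0},
    {"tx": 0.135, "ty": 1, "tz": 0, "ax": 0, "ay": 0, "az": 0},
    {"tx": 0.135, "ty": 1, "tz": 0, "ax": 0, "ay": 0, "az": 0},
    {"tx": 0.135, "ty": 1, "tz": 0, "ax": 0, "ay": 0, "az": 0}
  ]
}}

```text
clock: 45.82
eef_pos: [452.0, 192.5, 200.5]
tcp_rot: [-3.141, -0.002, 3.081]
contact_force: [-0.2, -0.3, -0.0]
opening: 0.701
grasp_force: 0.0
```

Request:
{"name": "step_arm", "arguments": {
  "moves": [
    {"tx": 0.135, "ty": 1, "tz": 0, "ax": 0, "ay": 0, "az": 0},
    {"tx": 0.135, "ty": 1, "tz": 0, "ax": 0, "ay": 0, "az": 0},
    {"tx": 0.135, "ty": 1, "tz": 0.5, "ax": 0, "ay": 0, "az": 0},
    {"tx": 0.135, "ty": 1, "tz": 1, "ax": 0, "ay": 0, "az": 0},
    {"tx": 0.1, "ty": 1, "tz": 1, "ax": 0, "ay": 0, "az": 0}
  ]
}}

```text
clock: 46.45
eef_pos: [443.5, 318.0, 137.6]
tcp_rot: [-3.141, -0.001, 3.081]
contact_force: [0.2, -0.2, -0.9]
opening: 0.699
grasp_force: 0.0
```

Request:
{"name": "step_arm", "arguments": {
  "moves": [
    {"tx": 0, "ty": 0, "tz": 0.6, "ax": 0, "ay": 0, "az": 0},
    {"tx": 0, "ty": 0, "tz": 0.5, "ax": 0, "ay": 0, "az": 0},
    {"tx": 0, "ty": 0, "tz": 0, "ax": 0, "ay": 0, "az": 0}
  ]
}}

```text
clock: 46.82
eef_pos: [444.8, 315.9, 110.5]
tcp_rot: [-3.14, -0.002, 3.08]
contact_force: [0.5, 1.0, -0.3]
opening: 0.696
grasp_force: 0.0
```

```bash
python3 -c "
from h import *
delta(446.7,315,48)"
```

```text
eef [444.8 315.9 110.5] units [-0.08 -0.03  2.5 ]
```

Request:
{"name": "step_arm", "arguments": {
  "moves": [
    {"tx": -0.08, "ty": -0.04, "tz": 0.8, "ax": 0, "ay": 0, "az": 0},
    {"tx": 0, "ty": 0, "tz": 0.8, "ax": 0, "ay": 0, "az": 0},
    {"tx": 0, "ty": 0, "tz": 0.6, "ax": 0, "ay": 0, "az": 0},
    {"tx": 0, "ty": 0, "tz": 0.3, "ax": 0, "ay": 0, "az": 0},
    {"tx": 0, "ty": 0, "tz": 0, "ax": 0, "ay": 0, "az": 0}
  ]
}}

```text
clock: 47.45
eef_pos: [447.5, 315.5, 48.7]
tcp_rot: [-3.141, -0.0, 3.08]
contact_force: [-0.9, -0.4, -0.3]
opening: 0.698
grasp_force: 0.0
```

Request:
{"name": "step_arm", "arguments": {
  "moves": [
    {"tx": 0, "ty": 0, "tz": 0, "ax": 0, "ay": 0, "az": 0},
    {"tx": 0, "ty": 0, "tz": 0, "ax": 0, "ay": 0, "az": 0},
    {"tx": 0, "ty": 0, "tz": 0, "ax": 0, "ay": 0, "az": 0},
    {"tx": 0, "ty": 0, "tz": 0, "ax": 0, "ay": 0, "az": 0}
  ],
  "gripper": 0
}}

```text
clock: 47.95
eef_pos: [448.0, 316.1, 49.5]
tcp_rot: [3.141, 0.001, 3.081]
contact_force: [-1.7, -0.1, 6.9]
opening: 0.289
grasp_force: 40.0
```

Request:
{"name": "step_arm", "arguments": {
  "moves": [
    {"tx": 0, "ty": 0, "tz": -0.4, "ax": 0, "ay": 0, "az": 0},
    {"tx": 0, "ty": 0, "tz": -0.6, "ax": 0, "ay": 0, "az": 0},
    {"tx": 0, "ty": 0, "tz": -1, "ax": 0, "ay": 0, "az": 0},
    {"tx": 0, "ty": 0, "tz": -1, "ax": 0, "ay": 0, "az": 0},
    {"tx": 0, "ty": 0, "tz": -1, "ax": 0, "ay": 0, "az": 0}
  ]
}}

```text
clock: 48.58
eef_pos: [447.6, 315.7, 150.6]
tcp_rot: [3.141, 0.001, 3.08]
contact_force: [-0.6, 0.2, -0.3]
opening: 0.292
grasp_force: 39.3
```

```bash
python3 look.py; python3 -c "
from h import *
delta(500,-295,200)"
```

```text
cans
[247.8 148.3] 83 [685.7   2.9  26.2] [686.4   2.2  26.   17.7  65.1   1.8]
carts
48.625 [449.  316.7 153.7] 0.29185652368010384
eef [449.  316.7 153.7] units [ -3.54 -24.29  -1.91]
```

Request:
{"name": "step_arm", "arguments": {
  "moves": [
    {"tx": -0.14, "ty": -0.97, "tz": -1, "ax": 0, "ay": 0, "az": 0},
    {"tx": -0.14, "ty": -0.97, "tz": -1, "ax": 0, "ay": 0, "az": 0},
    {"tx": -0.14, "ty": -0.97, "tz": 0, "ax": 0, "ay": 0, "az": 0},
    {"tx": -0.14, "ty": -0.97, "tz": 0, "ax": 0, "ay": 0, "az": 0},
    {"tx": -0.14, "ty": -0.97, "tz": 0, "ax": 0, "ay": 0, "az": 0}
  ]
}}

```text
clock: 49.25
eef_pos: [457.6, 192.8, 199.5]
tcp_rot: [3.141, 0.001, 3.08]
contact_force: [0.6, -0.4, -1.0]
opening: 0.293
grasp_force: 39.4
```

Request:
{"name": "step_arm", "arguments": {
  "moves": [
    {"tx": -0.14, "ty": -0.97, "tz": 0, "ax": 0, "ay": 0, "az": 0},
    {"tx": -0.14, "ty": -0.97, "tz": 0, "ax": 0, "ay": 0, "az": 0},
    {"tx": -0.14, "ty": -0.97, "tz": 0, "ax": 0, "ay": 0, "az": 0},
    {"tx": -0.14, "ty": -0.97, "tz": 0, "ax": 0, "ay": 0, "az": 0},
    {"tx": -0.14, "ty": -0.97, "tz": 0, "ax": 0, "ay": 0, "az": 0}
  ]
}}

```text
clock: 49.88
eef_pos: [467.6, 70.7, 199.3]
tcp_rot: [3.142, 0.001, 3.081]
contact_force: [-0.5, 0.5, -0.6]
opening: 0.292
grasp_force: 39.4
```

Request:
{"name": "step_arm", "arguments": {
  "moves": [
    {"tx": -0.14, "ty": -0.97, "tz": 0, "ax": 0, "ay": 0, "az": 0},
    {"tx": -0.14, "ty": -0.97, "tz": 0, "ax": 0, "ay": 0, "az": 0},
    {"tx": -0.14, "ty": -0.97, "tz": 0, "ax": 0, "ay": 0, "az": 0},
    {"tx": -0.14, "ty": -0.97, "tz": 0, "ax": 0, "ay": 0, "az": 0},
    {"tx": -0.14, "ty": -0.97, "tz": 0, "ax": 0, "ay": 0, "az": 0}
  ]
}}

```text
clock: 50.5
eef_pos: [477.7, -51.4, 199.4]
tcp_rot: [-3.142, 0.001, 3.08]
contact_force: [0.6, 0.3, -1.2]
opening: 0.286
grasp_force: 39.4
```

Request:
{"name": "step_arm", "arguments": {
  "moves": [
    {"tx": -0.14, "ty": -0.97, "tz": 0, "ax": 0, "ay": 0, "az": 0},
    {"tx": -0.14, "ty": -0.97, "tz": 0, "ax": 0, "ay": 0, "az": 0},
    {"tx": -0.14, "ty": -0.97, "tz": 0, "ax": 0, "ay": 0, "az": 0},
    {"tx": -0.14, "ty": -0.97, "tz": 0, "ax": 0, "ay": 0, "az": 0},
    {"tx": -0.14, "ty": -0.97, "tz": 0, "ax": 0, "ay": 0, "az": 0}
  ]
}}

```text
clock: 51.12
eef_pos: [487.7, -173.5, 199.3]
tcp_rot: [-3.141, 0.001, 3.08]
contact_force: [0.8, 0.8, -1.0]
opening: 0.293
grasp_force: 39.4
```

Request:
{"name": "step_arm", "arguments": {
  "moves": [
    {"tx": -0.14, "ty": -0.97, "tz": 0, "ax": 0, "ay": 0, "az": 0},
    {"tx": -0.14, "ty": -0.97, "tz": 0, "ax": 0, "ay": 0, "az": 0},
    {"tx": -0.14, "ty": -0.97, "tz": 0, "ax": 0, "ay": 0, "az": 0},
    {"tx": -0.14, "ty": -0.97, "tz": 0, "ax": 0, "ay": 0, "az": 0},
    {"tx": -0.14, "ty": -0.97, "tz": 0, "ax": 0, "ay": 0, "az": 0}
  ]
}}

```text
clock: 51.75
eef_pos: [497.9, -296.0, 199.1]
tcp_rot: [-3.141, 0.0, 3.081]
contact_force: [-0.0, 0.3, 0.3]
opening: 0.291
grasp_force: 39.4
```

Request:
{"name": "step_arm", "arguments": {
  "moves": [
    {"tx": 0, "ty": 0, "tz": 1, "ax": 0, "ay": 0, "az": 0},
    {"tx": 0, "ty": 0, "tz": 1, "ax": 0, "ay": 0, "az": 0},
    {"tx": 0, "ty": 0, "tz": 0.9, "ax": 0, "ay": 0, "az": 0},
    {"tx": 0, "ty": 0, "tz": 0, "ax": 0, "ay": 0, "az": 0}
  ]
}}

```text
clock: 52.25
eef_pos: [496.8, -294.7, 124.8]
tcp_rot: [3.14, -0.003, 3.08]
contact_force: [-0.2, -0.0, 1.0]
opening: 0.292
grasp_force: 39.4
```

Request:
{"name": "step_arm", "arguments": {
  "moves": [
    {"tx": 0, "ty": 0, "tz": 0, "ax": 0, "ay": 0, "az": 0},
    {"tx": 0, "ty": 0, "tz": 0, "ax": 0, "ay": 0, "az": 0},
    {"tx": 0, "ty": 0, "tz": -1, "ax": 0, "ay": 0, "az": 0},
    {"tx": 0, "ty": 0, "tz": -1, "ax": 0, "ay": 0, "az": 0},
    {"tx": 0, "ty": 0, "tz": -1, "ax": 0, "ay": 0, "az": 0}
  ],
  "gripper": 0.7
}}

```text
clock: 52.88
eef_pos: [498.1, -294.9, 203.0]
tcp_rot: [-3.141, 0.001, 3.081]
contact_force: [0.3, 0.3, -0.1]
opening: 0.697
grasp_force: 0.0
```

Request:
{"name": "step_arm", "arguments": {
  "moves": [
    {"tx": 0, "ty": 1, "tz": -0.5, "ax": 0, "ay": 0, "az": 0},
    {"tx": 0, "ty": 1, "tz": 0, "ax": 0, "ay": 0, "az": 0},
    {"tx": 0, "ty": 1, "tz": 0, "ax": 0, "ay": 0, "az": 0},
    {"tx": 0, "ty": 1, "tz": 0, "ax": 0, "ay": 0, "az": 0},
    {"tx": 0, "ty": 1, "tz": 0, "ax": 0, "ay": 0, "az": 0}
  ],
  "gripper": 0
}}

```text
clock: 53.5
eef_pos: [505.8, -169.3, 214.8]
tcp_rot: [-3.141, 0.002, 3.08]
contact_force: [-0.6, -0.2, -0.1]
opening: -0.004
grasp_force: 0.0
```

```bash
python3 -c "
from h import *
p,d=grab('top'); P=pts('top',d)
c=np.hstack([cv2.resize(p[140:240,290:380],None,fx=4.4,fy=5,interpolation=cv2.INTER_CUBIC),cv2.resize(grab('scene')[0][170:270,130:210],None,fx=5,fy=5,interpolation=cv2.INTER_CUBIC)])
cv2.imwrite('pics/bin2.png',c[...,::-1])
for o in objs(p,d,'top',(300,140,372,210),(145,168),15): print(*o)
m=(abs(P[...,0]-505)<72)&(abs(P[...,1]+295)<80)&(P[...,2]<124);print(np.percentile(P[m][:,2],[1,10,50,90,99]))
"
```

```text
[336.7 166.3] 100 [ 605.1 -293.6  161.1] [ 605.8 -294.7  163.    77.8   13.3   87.8]
[ -0.87082383   3.42915305   8.88088058  62.5392355  117.2391737 ]
```

View pics/bin2.png

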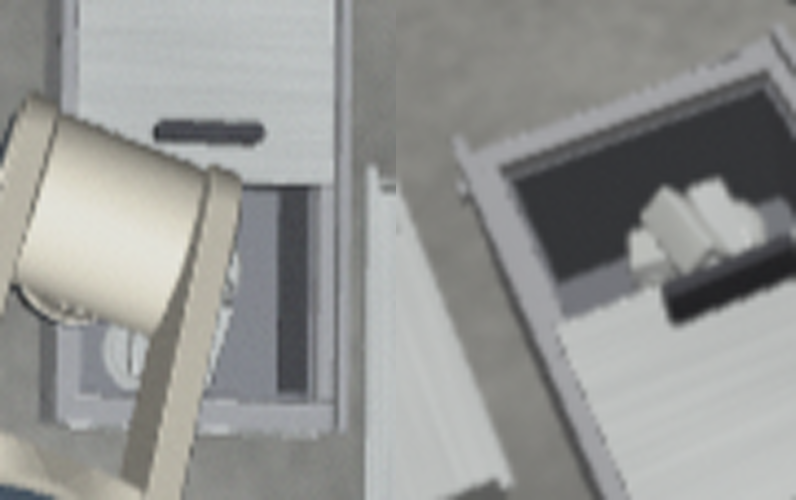

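The top view shows the handle at 605, so the door is open. The scene view shows the items heaped inside the bin, below the rim. Now I go behind the handle to close the door.

Request:
{"name": "step_arm", "arguments": {
  "moves": [
    {"tx": -0.87, "ty": -0.67, "tz": 0, "ax": 0, "ay": 0, "az": 0},
    {"tx": -0.87, "ty": -0.67, "tz": 0, "ax": 0, "ay": 0, "az": 0},
    {"tx": -0.87, "ty": -0.67, "tz": 0, "ax": 0, "ay": 0, "az": 0},
    {"tx": -0.87, "ty": -0.67, "tz": 0, "ax": 0, "ay": 0, "az": 0},
    {"tx": -0.87, "ty": -0.67, "tz": 0, "ax": 0, "ay": 0, "az": 0}
  ]
}}

```text
clock: 54.22
eef_pos: [609.6, -261.9, 214.5]
tcp_rot: [-3.141, 0.001, 3.08]
contact_force: [-0.4, 0.9, -1.0]
opening: -0.0
grasp_force: 0.0
```

Request:
{"name": "step_arm", "arguments": {
  "moves": [
    {"tx": -0.87, "ty": -0.67, "tz": 0, "ax": 0, "ay": 0, "az": 0},
    {"tx": -0.87, "ty": -0.67, "tz": 0, "ax": 0, "ay": 0, "az": 0},
    {"tx": 0, "ty": 0, "tz": 0, "ax": 0, "ay": 0, "az": 0}
  ]
}}

```text
clock: 54.6
eef_pos: [651.1, -298.3, 214.0]
tcp_rot: [-3.141, 0.001, 3.08]
contact_force: [-0.2, -0.0, 0.4]
opening: -0.0
grasp_force: 0.0
```

```bash
python3 -c "
from h import *
delta(648,-297,167)
p,d=grab('top','bin3'); P=pts('top',d)
c=cv2.resize(p[140:240,290:380],None,fx=5,fy=5,interpolation=cv2.INTER_CUBIC);cv2.imwrite('pics/bin3.png',c[...,::-1])
for o in objs(p,d,'top',(306,185,364,222),(-10,122),15,bright): print(*o)"
```

```text
eef [ 651.1 -298.3  214. ] units [0.13 0.04 1.88]
[311.6 189.4] 39 [ 539.4 -227.7   30.7] [ 540.1 -228.9   32.9   14.6   34.    89.2]
```

View pics/bin3.png

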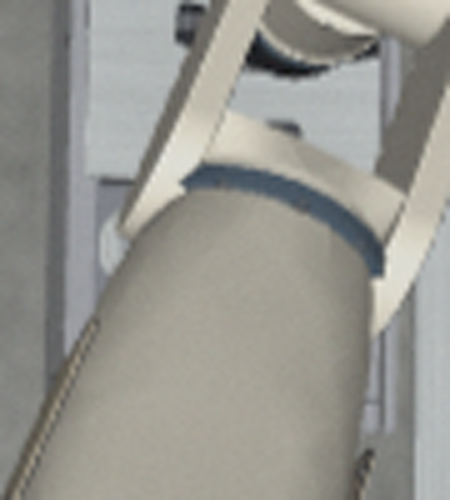

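The arm covers most of the bin, but nothing stands proud of the rim and one can is visible at z≈31. Closing now.

Request:
{"name": "step_arm", "arguments": {
  "moves": [
    {"tx": 0, "ty": 0, "tz": 0.9, "ax": 0, "ay": 0, "az": 0},
    {"tx": 0, "ty": 0, "tz": 0.9, "ax": 0, "ay": 0, "az": 0},
    {"tx": 0, "ty": 0, "tz": 0, "ax": 0, "ay": 0, "az": 0},
    {"tx": 0.4, "ty": 0, "tz": 0, "ax": 0, "ay": 0, "az": 0},
    {"tx": 0.4, "ty": 0, "tz": 0, "ax": 0, "ay": 0, "az": 0}
  ]
}}

```text
clock: 55.28
eef_pos: [629.8, -295.2, 170.1]
tcp_rot: [-3.141, 0.001, 3.081]
contact_force: [-0.1, 0.0, -0.5]
opening: 0.004
grasp_force: 0.0
```

Request:
{"name": "step_arm", "arguments": {
  "moves": [
    {"tx": 0.4, "ty": 0, "tz": 0, "ax": 0, "ay": 0, "az": 0},
    {"tx": 0.4, "ty": 0, "tz": 0, "ax": 0, "ay": 0, "az": 0},
    {"tx": 0.4, "ty": 0, "tz": 0, "ax": 0, "ay": 0, "az": 0},
    {"tx": 0.4, "ty": 0, "tz": 0, "ax": 0, "ay": 0, "az": 0},
    {"tx": 0.4, "ty": 0, "tz": 0, "ax": 0, "ay": 0, "az": 0}
  ]
}}

```text
clock: 55.9
eef_pos: [579.8, -292.1, 168.9]
tcp_rot: [-3.141, 0.0, 3.08]
contact_force: [2.7, -1.8, 1.2]
opening: -0.002
grasp_force: 1.5
```

Request:
{"name": "step_arm", "arguments": {
  "moves": [
    {"tx": 0.4, "ty": 0, "tz": 0, "ax": 0, "ay": 0, "az": 0},
    {"tx": 0.4, "ty": 0, "tz": 0, "ax": 0, "ay": 0, "az": 0},
    {"tx": 0.4, "ty": 0, "tz": 0, "ax": 0, "ay": 0, "az": 0},
    {"tx": 0.4, "ty": 0, "tz": 0, "ax": 0, "ay": 0, "az": 0},
    {"tx": 0.4, "ty": 0, "tz": 0, "ax": 0, "ay": 0, "az": 0}
  ]
}}

```text
clock: 56.52
eef_pos: [529.8, -288.9, 168.7]
tcp_rot: [3.142, -0.0, 3.08]
contact_force: [3.6, -3.1, 0.2]
opening: 0.001
grasp_force: 1.5
```

Request:
{"name": "step_arm", "arguments": {
  "moves": [
    {"tx": 0.4, "ty": 0, "tz": 0, "ax": 0, "ay": 0, "az": 0},
    {"tx": 0.4, "ty": 0, "tz": 0, "ax": 0, "ay": 0, "az": 0},
    {"tx": 0.4, "ty": 0, "tz": 0, "ax": 0, "ay": 0, "az": 0},
    {"tx": 0.3, "ty": 0, "tz": 0, "ax": 0, "ay": 0, "az": 0},
    {"tx": 0, "ty": 0, "tz": 0, "ax": 0, "ay": 0, "az": 0}
  ]
}}

```text
clock: 57.15
eef_pos: [491.8, -286.2, 168.5]
tcp_rot: [3.141, -0.002, 3.08]
contact_force: [-1.1, -0.9, 0.4]
opening: 0.001
grasp_force: 0.0
```

Request:
{"name": "step_arm", "arguments": {
  "moves": [
    {"tx": 0.2, "ty": 0, "tz": 0, "ax": 0, "ay": 0, "az": 0},
    {"tx": 0.2, "ty": 0, "tz": 0, "ax": 0, "ay": 0, "az": 0},
    {"tx": 0.1, "ty": 0, "tz": 0, "ax": 0, "ay": 0, "az": 0},
    {"tx": 0.1, "ty": 0, "tz": 0, "ax": 0, "ay": 0, "az": 0}
  ]
}}

```text
clock: 57.65
eef_pos: [478.0, -285.8, 168.8]
tcp_rot: [-3.142, 0.0, 3.08]
contact_force: [2.4, -1.4, -1.9]
opening: 0.001
grasp_force: 1.3
```

Request:
{"name": "step_arm", "arguments": {
  "moves": [
    {"tx": 0.1, "ty": 0, "tz": 0, "ax": 0, "ay": 0, "az": 0},
    {"tx": 0.08, "ty": 0, "tz": 0, "ax": 0, "ay": 0, "az": 0},
    {"tx": 0, "ty": 0, "tz": 0, "ax": 0, "ay": 0, "az": 0}
  ]
}}

```text
clock: 58.02
eef_pos: [473.8, -285.6, 168.9]
tcp_rot: [-3.141, 0.001, 3.08]
contact_force: [4.0, -1.1, -1.9]
opening: 0.0
grasp_force: 1.9
```

Request:
{"name": "step_arm", "arguments": {
  "moves": [
    {"tx": 0.08, "ty": 0, "tz": 0, "ax": 0, "ay": 0, "az": 0},
    {"tx": 0.08, "ty": 0, "tz": 0, "ax": 0, "ay": 0, "az": 0},
    {"tx": 0, "ty": 0, "tz": 0, "ax": 0, "ay": 0, "az": 0}
  ]
}}

```text
clock: 58.4
eef_pos: [473.4, -285.6, 169.2]
tcp_rot: [-3.141, 0.008, 3.08]
contact_force: [19.5, 1.4, -12.1]
opening: -0.001
grasp_force: 9.8
```

At the stop. I back off, lift clear and move aside to check.

Request:
{"name": "step_arm", "arguments": {
  "moves": [
    {"tx": -0.4, "ty": 0, "tz": 0, "ax": 0, "ay": 0, "az": 0},
    {"tx": -0.2, "ty": 0, "tz": -0.8, "ax": 0, "ay": 0, "az": 0},
    {"tx": 0, "ty": 0, "tz": -1, "ax": 0, "ay": 0, "az": 0},
    {"tx": 0, "ty": 1, "tz": -0.5, "ax": 0, "ay": 0, "az": 0},
    {"tx": 0, "ty": 1, "tz": 0, "ax": 0, "ay": 0, "az": 0}
  ]
}}

```text
clock: 59.02
eef_pos: [487.4, -235.9, 227.2]
tcp_rot: [-3.141, -0.0, 3.08]
contact_force: [-0.9, 0.1, 0.2]
opening: -0.001
grasp_force: 0.0
```

Request:
{"name": "step_arm", "arguments": {
  "moves": [
    {"tx": 0, "ty": 1, "tz": 0, "ax": 0, "ay": 0, "az": 0},
    {"tx": 0, "ty": 1, "tz": 0, "ax": 0, "ay": 0, "az": 0},
    {"tx": 0, "ty": 1, "tz": 0, "ax": 0, "ay": 0, "az": 0},
    {"tx": 0, "ty": 1, "tz": 0, "ax": 0, "ay": 0, "az": 0},
    {"tx": 0, "ty": 1, "tz": 0, "ax": 0, "ay": 0, "az": 0}
  ]
}}

```text
clock: 59.65
eef_pos: [494.4, -110.7, 226.1]
tcp_rot: [-3.142, -0.002, 3.08]
contact_force: [0.8, -0.9, 0.8]
opening: 0.0
grasp_force: 0.0
```

Request:
{"name": "step_arm", "arguments": {
  "moves": [
    {"tx": 0, "ty": 1, "tz": 0, "ax": 0, "ay": 0, "az": 0},
    {"tx": 0, "ty": 1, "tz": 0, "ax": 0, "ay": 0, "az": 0},
    {"tx": 0, "ty": 1, "tz": 0, "ax": 0, "ay": 0, "az": 0},
    {"tx": 0, "ty": 0, "tz": 0, "ax": 0, "ay": 0, "az": 0},
    {"tx": 0, "ty": 0, "tz": 0, "ax": 0, "ay": 0, "az": 0}
  ]
}}

```text
clock: 60.28
eef_pos: [499.4, -37.1, 226.2]
tcp_rot: [-3.141, -0.001, 3.081]
contact_force: [0.3, -0.3, -0.2]
opening: -0.003
grasp_force: 0.0
```

```bash
python3 look.py; python3 -c "
from h import *
p,d=grab('top','end')
for o in objs(p,d,'top',(300,140,372,225),(145,168),15): print(*o)"
```

```text
cans
[248.1 148.2] 69 [685.9   1.7  26.5] [685.7   2.2  25.6  65.2  17.8  89.7]
carts
60.325 [499.6 -37.3 226.2] 0.0006363241473067054
[336.1 211.5] 96 [ 456.4 -290.9  162.4] [ 4.564e+02 -2.932e+02  1.634e+02  1.030e+01  7.940e+01  4.000e-01]
```

View pics/end.png

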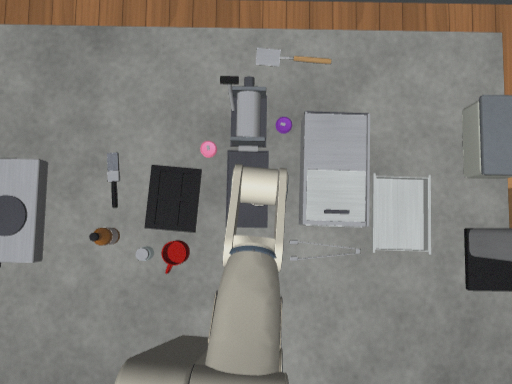

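The door is shut: the handle is at (337,211), 149 mm back from its open position. Both trays are empty, and the bystanders and the pink and purple look-alikes haven't moved. Handing in.

```bash
python3 -c "
from h import *
print(workorder.sign_off())"
```

```text
the job is handed in; nothing more can be done
None
```

The job is handed in: all three cartridges and three cans were released into the bin, the door is shut against its stop, and nothing else moved; the sign-off returned no verdict.

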